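# Make up two practical kits in the biology lab

## Robot

A 6-joint arm with a two-finger parallel gripper is mounted at the origin on the work surface. World frame = base frame: x ahead of the robot, y to its left, z up, the work surface at z = 0. Lengths are in m, angles in rad, forces in N, time in s.
With the tool pointing down it reaches from about 0.325 to 0.9 m from the base axis. Payload 6.1 kg.
Tool frame: the origin (TCP) lies on the centre line of the jaws, within the pads' length; the fingertips stand 14 mm ahead of it and the grasp point (between the pads) lies 5 mm behind it; z points along the fingers, x is the direction in which the jaws open and shut, and the axes are right-handed (so a half turn about z gives the same grasp; the last joint's range is limited). The gripper opens to 87 mm and grips with 3 to 60 N. Pads are 19 mm wide; open, the fingers measure 117 mm over their backs; the gripper's body (75 mm by 190 mm) begins 51 mm behind the grasp point.
Start: joints at [0.99, 0.22, 1.526, -0, 1.395, -0.126], TCP at [0.275, 0.561, 0.237] pointing down, gripper open.
Joint ranges: [-2.98, 2.98], [-0.91, 2.08], [0.09, 2.57], [-1.24, 4.39], [0.2, 2.65], [-2.68, 2.68]. Speed limits (rad/s): [2.57, 2.57, 3.01, 3.14, 3.14, 3.14].

## Interface

Orientations are given as [roll, pitch, yaw] about the fixed x, y, z axes, in that order (R = Rz(yaw) Ry(pitch) Rx(roll)).
In Python, from workcell import robot gives the robot as it stands.
- The arm moves only by the tool drive_tool, never from a script. Its argument "moves" is a list of rows, each an object with "hand": the closure, from 0 (fully open) to 1 (shut); "translation": the shift along the tool's x, y, z as a fraction of full scale, a list of three; "turn": the turn about the tool's z as a fraction of full scale. In form: [{"hand": hand, "translation": [dx, dy, dz], "turn": turn}, ...]. A call has exactly 10 rows; each row shifts and turns the commanded pose from where the row before left it, along the tool's axes as they then stand; what a row does not reach is not made up. Full scale, the value 1, is 2 cm for a shift and 0.12 rad for a turn. A row lasts 1/8 s, in which the tool goes at most 62.5 mm and 10.7 degrees, less where a joint would pass 70% of its speed; a pose out of reach is approached as far as the arm can. A call with a number of a shift or a turn outside -1 to 1 is refused whole. A call with a gripper value outside its range is refused whole. The fingers move at their own pace and stop on an object; "newtons" is the grip in N (left out, the last holds). Time passes only in rows, so rows that do not move let the fingers close, or fill a call up. It gives the time, the measured TCP pose, the force and the opening at its end, in the units of the state.
- robot.sense(): the state, without advancing time (a new reading comes with each control period).
- robot.snapshot(name): name is "scene" or "top" or "wrist"; returns a dict with "image" (480x640x3 uint8, blue, green, red), "camera_matrix" (3x3 intrinsics, pixels), "D" ([k1, k2, p1, p2, k3] as OpenCV has them; the pictures are not rectified), "pose" (4x4, takes a point from camera to world coordinates); the wrist camera has in their place "mount" (4x4, takes a point from camera to tool coordinates, whose origin is the TCP and whose axes are the tool frame's). Camera axes: x right, y down, z forward; pixel columns grow to the right and rows downward; lengths in m; the calibration is good to about 2 mm. A picture is of the moment at which its call begins: read the wrist's pose just before it. There is no depth.
- robot.finish_job(): hands the job in, once; it reports no verdict.
The state is a dict: "clock": time; "joint_pos": joint angles; "qd": joint speeds; "tau": joint torques, N m; "tcp_pos": TCP position; "eef_rot": TCP orientation; "force": force on the tool from outside, world axes, zero at the start; "moment": the same for the moment, N m; "finger_gap": finger opening in m.
Only numpy, scipy, OpenCV 4.12 (cv2) and the standard library are available. Lean on these libraries where they do the work, as an engineer would, in place of code of your own. Each camera call takes 0.05 s, during which the arm holds its last target.

## Task

Make up two kits from the stock on the bench. Slide kit: put the slide box flat in the wider bay of the divided tray and stand the small dropper bottle in its narrower bay. Specimen kit: first seat the white dish inside the ring of the square tray, then stand the small jar in the dish; set everything down upright without dropping it, and leave the larger bottle, the larger jar, the stopper and the marker where they are.

Things in the scene. Friction and masses are not known exactly. Their poses are not given: they have to be found in the camera images.
- slide_box: Loose slide box, grey with a white lid on top, an upright block 85 mm long (its x) by 34 mm wide (its y) by 34 mm high, about 90 g. Origin: centre of the underside, z up. Stands on the bench at any yaw.
- dropper_bottle: Loose small amber dropper bottle: cylindrical body 30 mm in diameter up to 41 mm above its foot, shoulder to 45 mm, then a black cap 18 mm in diameter and a slim rubber bulb to 72 mm in all; about 60 g. Origin: centre of the underside, z up.
- dish: Loose open round white porcelain dish with upright walls, 66 mm outer diameter, 25 mm high, wall 3 mm (60 mm inside diameter), floor 4 mm thick; about 90 g. Origin: centre of the underside, z up.
- jar: Loose small pale translucent jar with a white lid having a grey disc, a plain cylinder 38 mm in diameter and 66 mm high (the top 14 mm is the lid, 37 mm in diameter); about 70 g. Taller and slimmer than the larger jar. Origin: centre of the underside, z up.
- large_bottle: Larger amber dropper bottle, to be left alone: body 52 mm in diameter up to 50 mm, 74 mm high in all, with the same cap and bulb. Origin: centre of the underside, z up.
- large_jar: Larger, squat pale translucent jar with a white lid having a grey disc, to be left alone: 62 mm in diameter, 48 mm high. Origin: centre of the underside, z up.
- stopper: Red-brown rubber stopper, a bystander to be left alone: 22 mm at the foot, 28 mm at the top, 22 mm high. Origin: centre of the underside.
- marker: White marker pen with a black cap, lying flat, a bystander to be left alone: 125 mm long (its y), 12 mm thick. Origin: centre of the underside.
- divided_tray: Fixed shallow aluminium tray, 118 mm (its x) by 153 mm (its y) outside, floor 4 mm thick, walls 4 mm thick and 14 mm high above the bench. A divider 4 mm thick and as high as the walls runs along x and makes two bays, each 110 mm long in x: the wider is 85 mm wide, its centre at y = -30 mm; the narrower is 56 mm wide, its centre at y = +44.5 mm. Origin: centre of the underside, z up.
- square_tray: Fixed shallow aluminium tray, 138 mm square outside, floor 4 mm thick, walls 4 mm thick and 14 mm high above the bench. In the middle of the floor stands a low black ring, 88 mm inside diameter, 94 mm outside, 5 mm high above the floor. Origin: centre of the underside, which is the centre of the ring, z up.
Not all that is in view belongs to the job. Leave any pink or red look-alike of the dropper_bottle alone.

How it is judged:
On the way, in this order (a step that is already met when the one before it is completed fails the run):
1. the dish is seated flat inside the ring of the square tray (horizontal distance between dish and square_tray below 0.0135 m and z of dish in the frame of square_tray below 0.0075 m and angle between dish's own z axis and vertical below 0.12 rad), for 0.2 s.
2. the small jar stands in the seated dish (all of step 1 and horizontal distance between jar and dish below 0.0135 m and z of jar in the frame of dish below 0.0085 m and angle between jar's own z axis and vertical below 0.12 rad), for 0.2 s.
At the end, for the whole second after the job is handed in: Slide box on the floor of the wider bay, small dropper bottle on the floor of the narrower bay, dish on the floor inside the ring, small jar on the floor of the dish (both within 13.5 mm of centre); each at most 3.5 mm off its floor (jar 4.5), within 0.12 rad of upright, at rest (all of step 2 and x of slide_box in the frame of divided_tray between -0.035 and 0.035 m and y of slide_box in the frame of divided_tray between -0.06 and -0.001 m and z of each of slide_box, dropper_bottle in the frame of divided_tray below 0.0075 m and angle between each of slide_box, dropper_bottle's own z axis and vertical below 0.12 rad and x of dropper_bottle in the frame of divided_tray between -0.045 and 0.045 m and y of dropper_bottle in the frame of divided_tray between 0.026 and 0.063 m and linear speed of each of slide_box, dropper_bottle, dish, jar below 0.02 m/s and angular speed of each of slide_box, dropper_bottle, dish, jar below 0.3 rad/s); the robot touches nothing.
It fails at once if the larger bottle, larger jar, stopper or marker is moved more than 30 mm or knocked over (distance of any of large_bottle, large_jar, stopper, marker from where it was at the start of the episode above 0.03 m or angle between any of large_bottle, large_jar, stopper's own z axis and vertical above 0.5 rad).
It fails at once if the slide box, small bottle, dish or small jar is dropped (falls freely by more than about 15 mm) ((contact force between slide_box and anything else below 0.01 N and linear speed of slide_box above 0.55 m/s) or (contact force between dropper_bottle and anything else below 0.01 N and linear speed of dropper_bottle above 0.55 m/s) or (contact force between dish and anything else below 0.01 N and linear speed of dish above 0.55 m/s) or (contact force between jar and anything else below 0.01 N and linear speed of jar above 0.55 m/s)).
It also fails if it takes over 106 s, if anything falls off the work surface, if the arm or the gripper's body presses on something with over 40 N, if the wrist force passes 120 N, or if a joint passes its speed limit or range.

## Working session

There is one attempt and no reset: what is moved stays moved. The work goes in short steps, Python scripts to look and compute and a tool call to move; the robot and the scene stay as the last step left them, time stands still between calls to the robot, and variables do not carry over. Pictures are saved under pics/ and viewed, and the job is handed in when it is done.

Besides the shell and the picture viewer there is one more tool, called after "Request:" as name(argument=value, ...), one argument or row to a line, values as JSON. drive_tool: Moves the arm, as the interface text tells. Its arguments: {"type":"object","properties":{"moves":{"type":"array","items":{"type":"object","properties":{"hand":{"type":"number"},"translation":{"type":"array","items":{"type":"number","minimum":-1,"maximum":1}},"turn":{"type":"number","minimum":-1,"maximum":1}}}},"newtons":{"type":"number"}},"required":["moves"]}

```bash
mkdir -p pics; ls; python3 - <<'E'
from workcell import robot
import cv2,json,numpy as np,pickle
s=robot.sense();print(s)
for n in("scene","top"):
    r=robot.snapshot(n);cv2.imwrite(f"pics/{n}0.png",r["image"]);pickle.dump(r,open(f"pics/{n}0.pkl","wb"))
    print(n,r["camera_matrix"],r["D"],r["pose"])
E
```

```text
pics
{'clock': 0.0, 'joint_pos': array([ 9.89870834e-01,  2.21202905e-01,  1.52759999e+00, -3.23298966e-06,
        1.39468956e+00, -1.26087918e-01]), 'qd': array([ 0.00126831,  0.00017609, -0.00043828,  0.00041743, -0.00033369,
        0.0011816 ]), 'tau': array([-1.22697016e-03, -4.94609499e+01, -3.87376535e+01,  6.97999564e-02,
        5.71730628e-02, -1.40409838e-04]), 'tcp_pos': array([0.27424722, 0.5609667 , 0.23545749]), 'eef_rot': array([-3.14135690e+00,  1.88511853e-03,  1.11595954e+00]), 'force': array([-0.28138415,  0.281905  , -0.05658825]), 'moment': array([ 0.01055498, -0.01835912,  0.02263451]), 'finger_gap': 0.08709743162246603}
scene [[556.67963883   0.         315.92825736]
 [  0.         556.67963883 245.1393949 ]
 [  0.           0.           1.        ]] [-0.0778691  0.         0.         0.         0.       ] [[-0.33258307  0.62321413 -0.70780834  1.24998271]
 [ 0.94303765  0.22635928 -0.24380619  0.2433318 ]
 [ 0.00827552 -0.74857573 -0.66299765  0.66943609]
 [ 0.          0.          0.          1.        ]]
top [[511.29077821   0.         325.69907782]
 [  0.         511.29077821 233.64828438]
 [  0.           0.           1.        ]] [-0.08698131  0.          0.          0.          0.        ] [[-0.02840565 -0.98062614  0.19381818  0.38247913]
 [-0.99934423  0.02350379 -0.02754431  0.0086808 ]
 [ 0.02245521 -0.1944735  -0.98065071  1.07426481]
 [ 0.          0.          0.          1.        ]]
```

View pics/scene0.png

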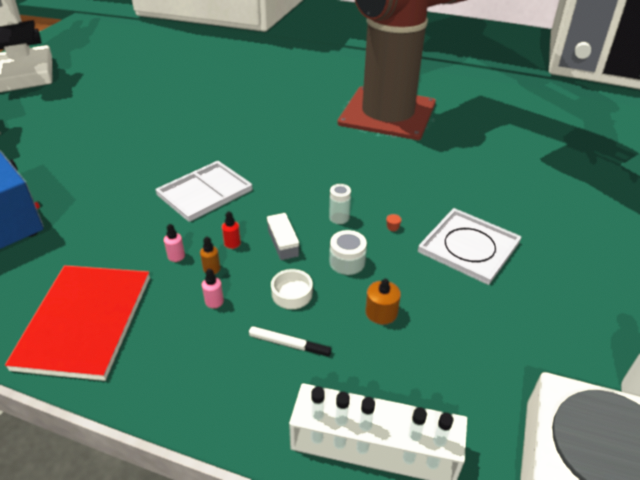

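View pics/top0.png

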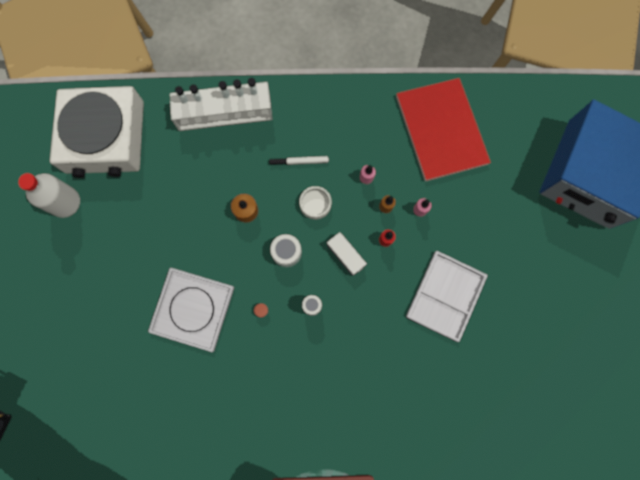

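```bash
cat > h.py <<'E'
import cv2,numpy as np,pickle
from workcell import robot
def ray(r,uv,T=None):
    T=r["pose"] if T is None else T
    p=cv2.undistortPoints(np.array(uv,float).reshape(-1,1,2),r["camera_matrix"],np.array(r["D"])).reshape(-1,2)
    d=np.c_[p,np.ones(len(p))]@T[:3,:3].T
    return T[:3,3],d
def onz(r,uv,z,T=None):
    o,d=ray(r,uv,T); return o+d*((z-o[2])/d[:,2])[:,None]
def load(n): return pickle.load(open(f"pics/{n}.pkl","rb"))
def tocam(r,P,T=None):
    T=r["pose"] if T is None else T
    Ti=np.linalg.inv(T); rv=cv2.Rodrigues(Ti[:3,:3])[0]
    return cv2.projectPoints(np.array(P,float).reshape(-1,3),rv,Ti[:3,3],r["camera_matrix"],np.array(r["D"]))[0].reshape(-1,2)
def Rot(rpy):
    from scipy.spatial.transform import Rotation as R
    return R.from_euler('xyz',rpy).as_matrix()
def wrist(name):
    s=robot.sense();r=robot.snapshot("wrist")
    T=np.eye(4);T[:3,:3]=Rot(s["eef_rot"]);T[:3,3]=s["tcp_pos"]
    r["pose"]=T@np.array(r["mount"]);r["s"]=s
    pickle.dump(r,open(f"pics/{name}.pkl","wb"));cv2.imwrite(f"pics/{name}.png",r["image"]);return r
E
python3 - <<'E'
from h import *
r=load("top0");im=r["image"]
c=im[130:350,140:500];cv2.imwrite("pics/topcrop.png",cv2.resize(c,None,fx=2.2,fy=2.2,interpolation=cv2.INTER_CUBIC))
hsv=cv2.cvtColor(im,cv2.COLOR_BGR2HSV)
w=((hsv[...,1]<70)&(hsv[...,2]>110)).astype(np.uint8)
n,l,st,ce=cv2.connectedComponentsWithStats(w)
for i in range(1,n):
    if st[i,4]>60:
        ct=max(cv2.findContours((l==i).astype(np.uint8),cv2.RETR_EXTERNAL,cv2.CHAIN_APPROX_NONE)[0],key=len)
        print(st[i],ce[i].round(1),cv2.minAreaRect(ct))
E
```

```text
[    0     0   640    85 22758] [287.2  40.3] ((318.8885192871094, 38.04570770263672), (81.94908905029297, 639.1409912109375), 89.1006088256836)
[423   0  71  17 619] [465.5   5.1] ((458.0, 8.0), (16.0, 70.0), 90.0)
[492   0  20  27 308] [502.8  13.7] ((501.23309326171875, 11.901530265808105), (15.857749938964844, 27.037696838378906), 10.784297943115234)
[ 169   81  102   50 3709] [220.9 106. ] ((219.9615478515625, 105.67560577392578), (39.382713317871094, 101.18770599365234), 83.24642944335938)
[  49   86   95   85 4087] [101.9 131.3] ((96.0, 128.0), (84.0, 94.0), 90.0)
[286 155  43   9 299] [307.  159.4] ((307.0179443359375, 159.41224670410156), (7.254016399383545, 42.13410568237305), 87.51044464111328)
[  26  173   54   43 1461] [ 53.9 195.2] ((54.090553283691406, 195.6067657470703), (52.09150314331055, 34.57170486450195), 27.89727020263672)
[299 186  33  33 856] [315.3 201.5] ((315.0, 202.0), (32.0, 32.0), 90.0)
[327 232  40  43 786] [346.6 252.9] ((346.6803283691406, 253.0164031982422), (43.40450668334961, 18.181238174438477), 50.19443130493164)
[270 234  32  32 804] [285.6 249.2] ((285.5, 249.5), (31.0, 31.0), 90.0)
[ 407  250   81   92 4364] [447.1 295.8] ((447.3296813964844, 295.8029479980469), (59.28164291381836, 75.39215087890625), 24.145540237426758)
[ 148  267   86   85 4735] [190.7 309.2] ((190.53558349609375, 308.8861083984375), (69.19979858398438, 70.33324432373047), 17.35402488708496)
[302 294  21  21 344] [311.7 304.4] ((311.5000305175781, 304.5000305175781), (19.798988342285156, 19.798988342285156), 45.0)
```

View pics/topcrop.png

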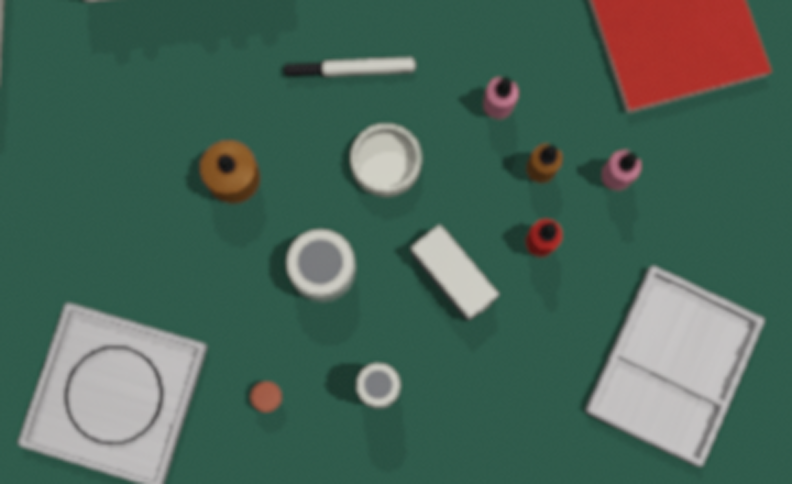

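```bash
python3 - <<'E'
from h import *
r=load("top0");f=lambda uv,z:onz(r,[uv],z)[0,:2].round(4)
print("dish",f((315.3,202),.02)); print("jar",f((311.8,304.5),.064)); 
def rect(c,s,a,z,n):
    b=cv2.boxPoints((c,s,a));P=onz(r,b,z)[:,:2]
    e1=P[1]-P[0];e2=P[2]-P[1]
    print(n,P.mean(0).round(4),np.linalg.norm(e1).round(4),np.degrees(np.arctan2(*e1[::-1])).round(1),np.linalg.norm(e2).round(4),np.degrees(np.arctan2(*e2[::-1])).round(1))
rect((346.68,253.0),(43.4+1,18.2+1),50.2,.034,"box")
rect((447.33,295.8),(60.2,76.3),24.15,.010,"div")
rect((190.53,308.9),(70.2,71.3),17.35,.010,"sq")
im=r["image"];hsv=cv2.cvtColor(im,cv2.COLOR_BGR2HSV)
# bottle zoom
cv2.imwrite("pics/bot.png",cv2.resize(im[170:260,360:450],None,fx=6,fy=6,interpolation=cv2.INTER_CUBIC))
for nm,uv in [("lb",(244,206)),("lj",(285.6,249.5)),("bcap",(389,200)),("pinkR",(424,205)),("pinkU",(369,169)),("red",(389,234)),("stopper",(261,310)),("mk",(270,162)),("mk",(328,159))]: print(nm,f(uv,.065 if nm not in("mk",'stopper') else .012), f(uv,.045))
ring=None
E
```

```text
dish [ 0.66   -0.0007]
jar [0.4411 0.0116]
box [ 0.5466 -0.0625] 0.0403 -51.2 0.092 -142.5
div [ 0.4548 -0.2731] 0.1628 -27.5 0.1279 -116.0
sq [0.4418 0.263 ] 0.1462 -16.2 0.1491 -108.4
lb [0.6432 0.1447] [0.6484 0.1474]
lj [0.5516 0.0614] [0.5549 0.0624]
bcap [ 0.6491 -0.1514] [ 0.6544 -0.1545]
pinkR [ 0.637  -0.2231] [ 0.6421 -0.2277]
pinkU [ 0.7164 -0.1133] [ 0.723  -0.1157]
red [ 0.5782 -0.1476] [ 0.582  -0.1507]
stopper [0.4354 0.1166] [0.4338 0.1132]
mk [0.7545 0.0957] [0.7429 0.093 ]
mk [ 0.7586 -0.0309] [ 0.7469 -0.0297]
```

View pics/bot.png

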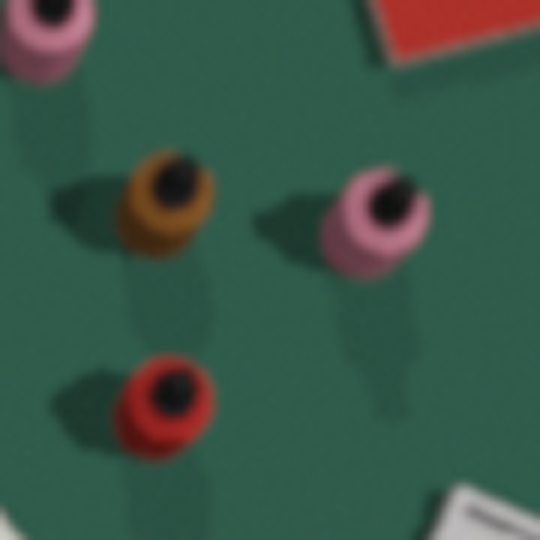

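```bash
cat >> h.py <<'E'
def plan(tgt,s=None,yaw=None):
    "print shift in tool axes (units of full scale) at the present yaw, and turn units"
    s=robot.sense() if s is None else s
    y=s["eef_rot"][2] if yaw is None else yaw
    d=np.array(tgt[:3])-s["tcp_pos"]
    c,n=np.cos(y),np.sin(y)
    u=np.array([c*d[0]+n*d[1],n*d[0]-c*d[1],-d[2]])/.02
    print("t",round(s["clock"],2),"tcp",s["tcp_pos"].round(4),"rpy",s["eef_rot"].round(3),"gap",round(s["finger_gap"],4),"F",s["force"].round(1))
    print("units",u.round(2), "turn",round((y-tgt[3])/.12,2) if len(tgt)>3 else "")
E
python3 - <<'E'
from h import *
r=wrist("w0");print(np.array(r["mount"]).round(3),r["camera_matrix"][0,0],r["D"])
plan((.442,.263,.2)); plan((.66,0,.15))
E
```

```text
[[ 1.    -0.001 -0.    -0.   ]
 [ 0.001  0.967  0.254 -0.069]
 [-0.    -0.254  0.967 -0.148]
 [ 0.     0.     0.     1.   ]] 420.2786272906581 [0.03005178 0.         0.         0.         0.        ]
t 0.15 tcp [0.2743 0.5611 0.2357] rpy [-3.141e+00  2.000e-03  1.116e+00] gap 0.0869 F [ 0.3  0.2 -0.7]
units [-9.71 14.08  1.78] turn 
t 0.15 tcp [0.2743 0.5611 0.2357] rpy [-3.141e+00  2.000e-03  1.116e+00] gap 0.0869 F [ 0.3  0.2 -0.7]
units [-16.73  29.65   4.28] turn
```

View pics/w0.png

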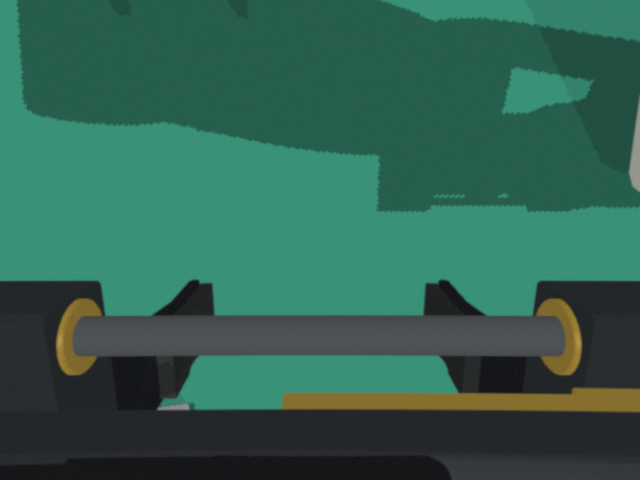

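Request:
drive_tool(
  moves=[
    {"hand":0,"translation":[-0.7,1,0.1],"turn":0},
    {"hand":0,"translation":[-0.7,1,0.1],"turn":0},
    {"hand":0,"translation":[-0.7,1,0.1],"turn":0},
    {"hand":0,"translation":[-0.7,1,0.1],"turn":0},
    {"hand":0,"translation":[-0.7,1,0.1],"turn":0},
    {"hand":0,"translation":[-0.7,1,0.1],"turn":0},
    {"hand":0,"translation":[-0.7,1,0.1],"turn":0},
    {"hand":0,"translation":[-0.7,1,0.1],"turn":0},
    {"hand":0,"translation":[-0.7,1,0.1],"turn":0},
    {"hand":0,"translation":[-0.7,1,0.1],"turn":0},
  ],
  newtons=20,
)

```text
clock: 1.4
tcp_pos: [0.3931, 0.3463, 0.2163]
eef_rot: [-3.142, 0.0, 1.115]
force: [-0.5, -0.7, 0.1]
finger_gap: 0.0867
```

Request:
drive_tool(
  moves=[
    {"hand":0,"translation":[-0.7,1,0.1],"turn":0},
    {"hand":0,"translation":[-0.7,1,0.1],"turn":0},
    {"hand":0,"translation":[-0.6,1,0.1],"turn":0},
    {"hand":0,"translation":[-0.6,1,0.1],"turn":0},
    {"hand":0,"translation":[0,0.3,0],"turn":0},
    {"hand":0,"translation":[0,0,0],"turn":0},
    {"hand":0,"translation":[0,0,0],"turn":0},
    {"hand":0,"translation":[0,0,0],"turn":0},
    {"hand":0,"translation":[0,0,0],"turn":0},
    {"hand":0,"translation":[0,0,0],"turn":0},
  ],
)

```text
clock: 2.65
tcp_pos: [0.447, 0.2636, 0.2085]
eef_rot: [3.142, 0.0, 1.116]
force: [0.6, 0.1, -0.7]
finger_gap: 0.087
```

```bash
python3 - <<'E'
from h import *
plan((.442,.263,.2)); r=wrist("w1"); print(tocam(r,[[.442,.263,.004]]))
E
```

```text
t 2.65 tcp [0.447  0.2636 0.2085] rpy [3.142 0.    1.116] gap 0.087 F [ 0.6  0.1 -0.7]
units [-0.13 -0.21  0.43] turn 
[[315.48033786 211.17828409]]
```

View pics/w1.png

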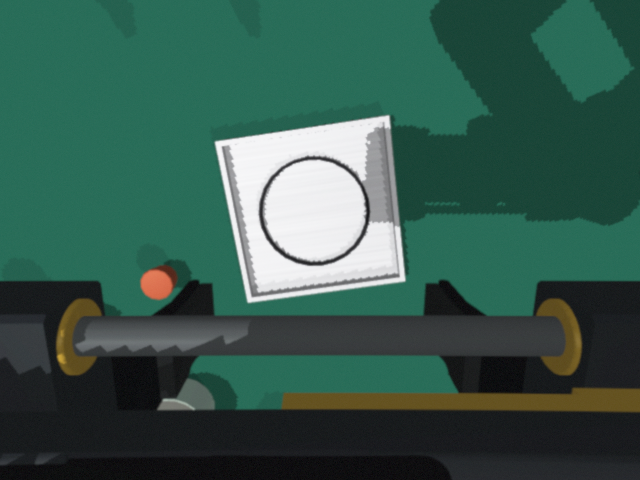

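```bash
python3 - <<'E'
from h import *
r=load("w1");g=cv2.cvtColor(r["image"],cv2.COLOR_BGR2GRAY)
m=np.zeros_like(g);cv2.circle(m,(315,210),66,255,-1);m[(g>70)]=0
ct=max(cv2.findContours(m,cv2.RETR_EXTERNAL,cv2.CHAIN_APPROX_NONE)[0],key=len)
e=cv2.fitEllipse(ct);print(e,onz(r,[e[0]],.009))
plan((.66,-.0007,.14))
E
```

```text
((314.19073486328125, 210.62631225585938), (106.583251953125, 108.34248352050781), 85.99569702148438) [[0.44029473 0.26267145 0.009     ]]
t 2.7 tcp [0.447  0.2635 0.2085] rpy [-3.142  0.     1.116] gap 0.087 F [1.1 0.4 0.1]
units [-7.2  15.37  3.43] turn
```

Request:
drive_tool(
  moves=[
    {"hand":0,"translation":[-0.5,1,0],"turn":0},
    {"hand":0,"translation":[-0.5,1,0],"turn":0},
    {"hand":0,"translation":[-0.5,1,0],"turn":0},
    {"hand":0,"translation":[-0.5,1,0],"turn":0},
    {"hand":0,"translation":[-0.5,1,0],"turn":0},
    {"hand":0,"translation":[-0.5,1,0],"turn":0},
    {"hand":0,"translation":[-0.5,1,0],"turn":0},
    {"hand":0,"translation":[-0.5,1,0],"turn":0},
    {"hand":0,"translation":[-0.5,1,0],"turn":0},
    {"hand":0,"translation":[-0.5,1,0],"turn":0},
  ],
)

```text
clock: 3.95
tcp_pos: [0.5838, 0.0844, 0.2085]
eef_rot: [-3.142, -0.0, 1.116]
force: [0.3, -0.6, -0.5]
finger_gap: 0.0871
```

Request:
drive_tool(
  moves=[
    {"hand":0,"translation":[-0.5,1,0.3],"turn":0},
    {"hand":0,"translation":[-0.5,1,0.4],"turn":0},
    {"hand":0,"translation":[-0.5,1,0.4],"turn":0},
    {"hand":0,"translation":[-0.5,1,0.5],"turn":0},
    {"hand":0,"translation":[-0.2,1,0.5],"turn":0},
    {"hand":0,"translation":[0,0.37,0.6],"turn":0},
    {"hand":0,"translation":[0,0,0.7],"turn":0},
    {"hand":0,"translation":[0,0,0],"turn":0},
    {"hand":0,"translation":[0,0,0],"turn":0},
    {"hand":0,"translation":[0,0,0],"turn":0},
  ],
)

```text
clock: 5.2
tcp_pos: [0.6603, -0.0007, 0.1415]
eef_rot: [3.14, -0.0, 1.117]
force: [0.3, -0.2, 0.1]
finger_gap: 0.0868
```

```bash
python3 - <<'E'
from h import *
plan((.66,0,.14)); r=wrist("w2"); print(tocam(r,[[.66,-.0007,.02]]))
E
```

```text
t 5.2 tcp [ 0.6603 -0.0007  0.1415] rpy [ 3.14  -0.     1.117] gap 0.0868 F [ 0.3 -0.2  0.1]
units [ 0.02 -0.03  0.07] turn 
[[318.38295481 239.51321296]]
```

View pics/w2.png

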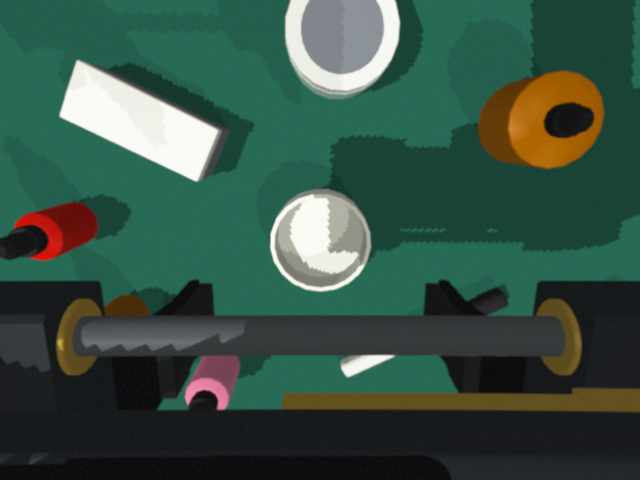

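Request:
drive_tool(
  moves=[
    {"hand":0,"translation":[0.05,0,1],"turn":0},
    {"hand":0,"translation":[0,0,1],"turn":0},
    {"hand":0,"translation":[0,0,1],"turn":0},
    {"hand":0,"translation":[0,0,1],"turn":0},
    {"hand":0,"translation":[0,0,0.9],"turn":0},
    {"hand":0,"translation":[0,0,0.6],"turn":0},
    {"hand":0,"translation":[0,0,0.35],"turn":0},
    {"hand":0,"translation":[0,0,0],"turn":0},
    {"hand":1,"translation":[0,0,0],"turn":0},
    {"hand":1,"translation":[0,0,0],"turn":0},
  ],
)

```text
clock: 6.5
tcp_pos: [0.6611, -0.0002, 0.0245]
eef_rot: [3.14, -0.001, 1.116]
force: [0.8, -0.4, -0.5]
finger_gap: 0.0745
```

Request:
drive_tool(
  moves=[
    {"hand":1,"translation":[0,0,0],"turn":0},
    {"hand":1,"translation":[0,0,0],"turn":0},
    {"hand":1,"translation":[0,0,0],"turn":0},
    {"hand":1,"translation":[0,0,0],"turn":0},
    {"hand":1,"translation":[0,0,-0.3],"turn":0},
    {"hand":1,"translation":[0,0,-0.8],"turn":0},
    {"hand":1,"translation":[0,0,-1],"turn":0},
    {"hand":1,"translation":[0,0,-1],"turn":0},
    {"hand":1,"translation":[0,0,-1],"turn":0},
    {"hand":1,"translation":[0,0,-1],"turn":0},
  ],
)

```text
clock: 7.75
tcp_pos: [0.6607, -0.0002, 0.1275]
eef_rot: [3.141, -0.0, 1.116]
force: [0.3, 0.2, -1.0]
finger_gap: 0.0643
```

```bash
python3 - <<'E'
from h import *
plan((.441,.263,.16)); r=wrist("w3")
E
```

```text
t 7.75 tcp [ 6.607e-01 -2.000e-04  1.275e-01] rpy [ 3.141 -0.     1.116] gap 0.0643 F [ 0.3  0.2 -1. ]
units [  7.   -15.65  -1.63] turn
```

View pics/w3.png

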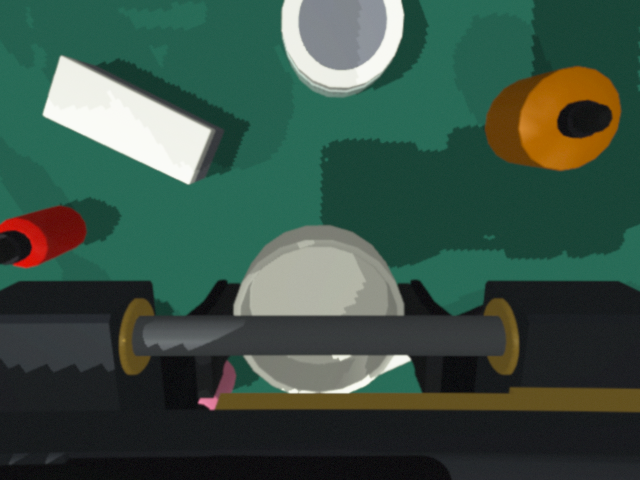

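Request:
drive_tool(
  moves=[
    {"hand":1,"translation":[0.2,-0.5,-0.2],"turn":0},
    {"hand":1,"translation":[0.45,-1,-0.2],"turn":0},
    {"hand":1,"translation":[0.45,-1,0],"turn":0},
    {"hand":1,"translation":[0.45,-1,0],"turn":0},
    {"hand":1,"translation":[0.45,-1,0],"turn":0},
    {"hand":1,"translation":[0.45,-1,0],"turn":0},
    {"hand":1,"translation":[0.45,-1,0],"turn":0},
    {"hand":1,"translation":[0.45,-1,0],"turn":0},
    {"hand":1,"translation":[0.45,-1,0],"turn":0},
    {"hand":1,"translation":[0.45,-1,0],"turn":0},
  ],
)

```text
clock: 9.05
tcp_pos: [0.5262, 0.1608, 0.1336]
eef_rot: [3.141, -0.0, 1.116]
force: [0.2, 0.5, -0.3]
finger_gap: 0.0644
```

Request:
drive_tool(
  moves=[
    {"hand":1,"translation":[0.45,-1,0],"turn":0},
    {"hand":1,"translation":[0.45,-1,0],"turn":0},
    {"hand":1,"translation":[0.45,-1,0],"turn":0},
    {"hand":1,"translation":[0.45,-1,0],"turn":0},
    {"hand":1,"translation":[0.45,-1,0],"turn":0},
    {"hand":1,"translation":[0.45,-1,0],"turn":0},
    {"hand":1,"translation":[0.05,-0.15,0.5],"turn":0},
    {"hand":1,"translation":[0,0,0.8],"turn":0},
    {"hand":1,"translation":[0,0,0.8],"turn":0},
    {"hand":1,"translation":[0,0,0],"turn":0},
  ],
)

```text
clock: 10.3
tcp_pos: [0.4394, 0.262, 0.089]
eef_rot: [-3.139, 0.003, 1.115]
force: [-0.3, -1.2, -1.9]
finger_gap: 0.0643
```

```bash
python3 - <<'E'
from h import *
plan((.441,.263,.029)); 
E
```

```text
t 10.3 tcp [0.4394 0.262  0.089 ] rpy [-3.139e+00  3.000e-03  1.115e+00] gap 0.0643 F [-0.3 -1.2 -1.9]
units [0.08 0.05 3.  ] turn
```

Request:
drive_tool(
  moves=[
    {"hand":1,"translation":[0.08,0.05,0.8],"turn":0},
    {"hand":1,"translation":[0,0,0.8],"turn":0},
    {"hand":1,"translation":[0,0,0.6],"turn":0},
    {"hand":1,"translation":[0,0,0.4],"turn":0},
    {"hand":1,"translation":[0,0,0.2],"turn":0},
    {"hand":1,"translation":[0,0,0.1],"turn":0},
    {"hand":1,"translation":[0,0,0.05],"turn":0},
    {"hand":1,"translation":[0,0,0],"turn":0},
    {"hand":1,"translation":[0,0,0],"turn":0},
    {"hand":1,"translation":[0,0,0],"turn":0},
  ],
)

```text
clock: 11.55
tcp_pos: [0.4425, 0.2641, 0.0327]
eef_rot: [3.141, -0.0, 1.116]
force: [0.2, 0.3, -1.3]
finger_gap: 0.0644
```

```bash
python3 - <<'E'
from h import *
plan((.441,.263,.029)); r=robot.snapshot("scene");cv2.imwrite("pics/s1.png",cv2.resize(r["image"][180:300,400:560],None,fx=5,fy=5))
E
```

```text
t 11.55 tcp [0.4425 0.2641 0.0327] rpy [ 3.141 -0.     1.116] gap 0.0644 F [ 0.2  0.3 -1.3]
units [-0.08 -0.04  0.19] turn
```

View pics/s1.png

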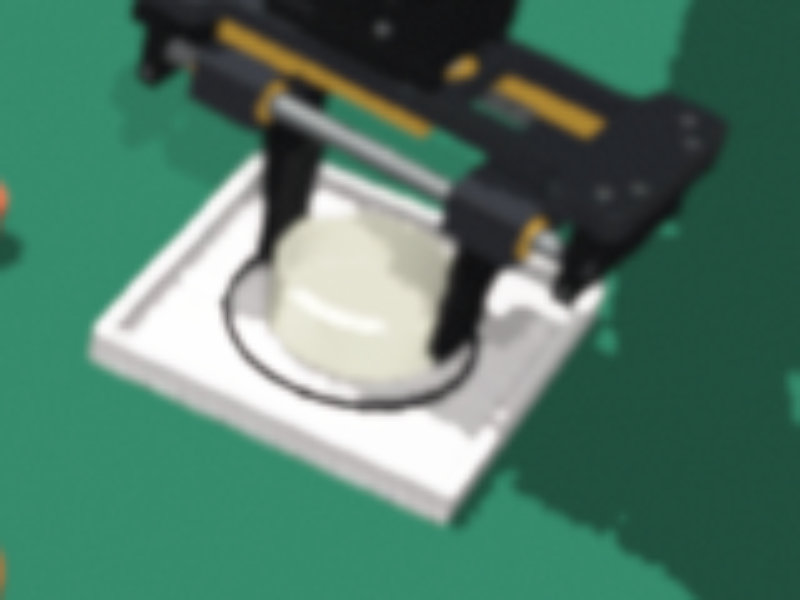

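Request:
drive_tool(
  moves=[
    {"hand":1,"translation":[-0.05,0,0.1],"turn":0},
    {"hand":1,"translation":[0,0,0.06],"turn":0},
    {"hand":1,"translation":[0,0,0.04],"turn":0},
    {"hand":1,"translation":[0,0,0],"turn":0},
    {"hand":0.1,"translation":[0,0,0],"turn":0},
    {"hand":0.1,"translation":[0,0,0],"turn":0},
    {"hand":0.1,"translation":[0,0,0],"turn":0},
    {"hand":0.1,"translation":[0,0,0],"turn":0},
    {"hand":0.1,"translation":[0,0,-0.2],"turn":0},
    {"hand":0.1,"translation":[0,0,-0.5],"turn":0},
  ],
)

```text
clock: 12.85
tcp_pos: [0.4415, 0.263, 0.0426]
eef_rot: [-3.141, 0.001, 1.116]
force: [-0.1, 1.2, 0.4]
finger_gap: 0.0785
```

Request:
drive_tool(
  moves=[
    {"hand":0.1,"translation":[0,0,-1],"turn":0},
    {"hand":0.1,"translation":[0,0,-1],"turn":0},
    {"hand":0.1,"translation":[0,0,-1],"turn":0},
    {"hand":0.1,"translation":[0,0,-1],"turn":0},
    {"hand":0.1,"translation":[0,0,-1],"turn":0},
    {"hand":0.1,"translation":[0,0,-1],"turn":0},
    {"hand":0.1,"translation":[0,0,-0.5],"turn":0},
    {"hand":0.1,"translation":[0,0,0],"turn":0},
    {"hand":0.1,"translation":[0,0,0],"turn":0},
    {"hand":0.1,"translation":[0,0,0],"turn":0},
  ],
)

```text
clock: 14.1
tcp_pos: [0.4413, 0.263, 0.1715]
eef_rot: [-3.14, 0.001, 1.116]
force: [1.1, 0.5, -0.2]
finger_gap: 0.0782
```

```bash
python3 - <<'E'
from h import *
plan((.4411,.0116,.17)); r=wrist("w4"); print(tocam(r,[[.441,.263,.029],[.441,.263,.009]]))
E
```

```text
t 14.1 tcp [0.4413 0.263  0.1715] rpy [-3.140e+00  1.000e-03  1.116e+00] gap 0.0782 F [ 1.1  0.5 -0.2]
units [-11.3    5.51   0.08] turn 
[[318.7800546  232.63300017]
 [318.79187797 226.57570203]]
```

View pics/w4.png

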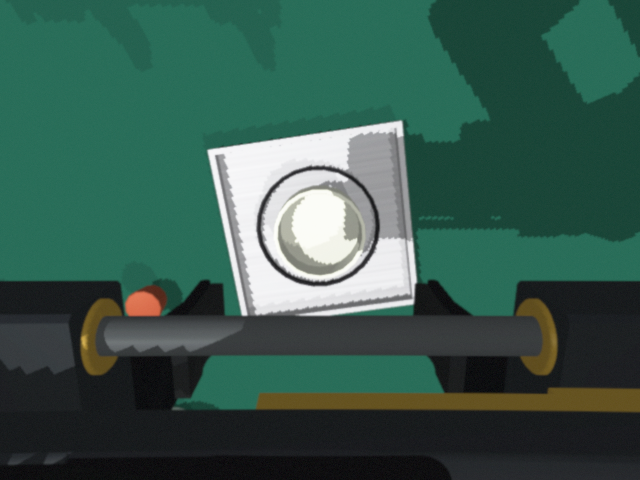

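Request:
drive_tool(
  moves=[
    {"hand":0.1,"translation":[-0.5,0.2,0],"turn":0},
    {"hand":0.1,"translation":[-1,0.5,0],"turn":0},
    {"hand":0.1,"translation":[-1,0.5,0],"turn":0},
    {"hand":0.1,"translation":[-1,0.5,0],"turn":0},
    {"hand":0.1,"translation":[-1,0.5,0],"turn":0},
    {"hand":0.1,"translation":[-1,0.5,0],"turn":0},
    {"hand":0.1,"translation":[-1,0.5,0],"turn":0},
    {"hand":0.1,"translation":[-1,0.5,0],"turn":0},
    {"hand":0.1,"translation":[-1,0.5,0],"turn":0},
    {"hand":0.1,"translation":[-1,0.5,0],"turn":0},
  ],
)

```text
clock: 15.4
tcp_pos: [0.4425, 0.05, 0.1724]
eef_rot: [-3.142, 0.0, 1.116]
force: [0.4, -0.9, 0.3]
finger_gap: 0.0784
```

Request:
drive_tool(
  moves=[
    {"hand":0.1,"translation":[-1,0.5,0],"turn":0},
    {"hand":0.1,"translation":[-0.8,0.3,0],"turn":0},
    {"hand":0.1,"translation":[0,0,0],"turn":0},
    {"hand":0.1,"translation":[0,0,0],"turn":0},
    {"hand":0.1,"translation":[0,0,0],"turn":0},
    {"hand":0.1,"translation":[0,0,0],"turn":0},
    {"hand":0.1,"translation":[0,0,0],"turn":0},
    {"hand":0.1,"translation":[0,0,0],"turn":0},
    {"hand":0.1,"translation":[0,0,0],"turn":0},
    {"hand":0.1,"translation":[0,0,0],"turn":0},
  ],
)

```text
clock: 16.65
tcp_pos: [0.4415, 0.0118, 0.1726]
eef_rot: [3.142, -0.0, 1.116]
force: [-0.2, 0.1, -0.1]
finger_gap: 0.078
```

```bash
python3 - <<'E'
from h import *
plan((.4411,.0116,.044)); r=wrist("w5"); print(tocam(r,[[.4411,.0116,.066],[.4411,.0116,0]]))
E
```

```text
t 16.65 tcp [0.4415 0.0118 0.1726] rpy [ 3.142 -0.     1.116] gap 0.078 F [-0.2  0.1 -0.1]
units [-0.02 -0.01  6.43] turn 
[[318.09736095 245.66257436]
 [318.15395367 223.6200712 ]]
```

View pics/w5.png

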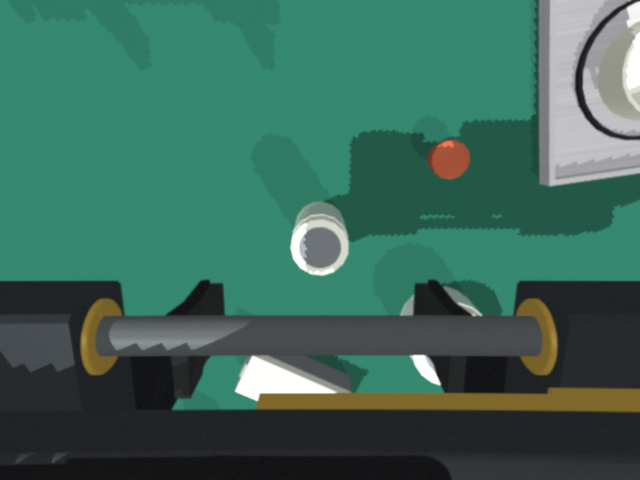

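Request:
drive_tool(
  moves=[
    {"hand":0.1,"translation":[0.05,0,1],"turn":0},
    {"hand":0.1,"translation":[0,0,1],"turn":0},
    {"hand":0.1,"translation":[0,0,1],"turn":0},
    {"hand":0.1,"translation":[0,0,1],"turn":0},
    {"hand":0.1,"translation":[0,0,1],"turn":0},
    {"hand":0.1,"translation":[0,0,0.9],"turn":0},
    {"hand":0.1,"translation":[0,0,0.5],"turn":0},
    {"hand":0.1,"translation":[0,0,0],"turn":0},
    {"hand":1,"translation":[0,0,0],"turn":0},
    {"hand":1,"translation":[0,0,0],"turn":0},
  ],
  newtons=15,
)

```text
clock: 17.95
tcp_pos: [0.4426, 0.0127, 0.0453]
eef_rot: [3.14, -0.0, 1.116]
force: [0.2, -0.0, -0.6]
finger_gap: 0.0657
```

Request:
drive_tool(
  moves=[
    {"hand":1,"translation":[0,0,0],"turn":0},
    {"hand":1,"translation":[0,0,0],"turn":0},
    {"hand":1,"translation":[0,0,0],"turn":0},
    {"hand":1,"translation":[0,0,0],"turn":0},
    {"hand":1,"translation":[0,0,0],"turn":0},
    {"hand":1,"translation":[0,0,0],"turn":0},
    {"hand":1,"translation":[0,0,-0.3],"turn":0},
    {"hand":1,"translation":[0,0,-0.8],"turn":0},
    {"hand":1,"translation":[0,0,-1],"turn":0},
    {"hand":1,"translation":[0,0,-1],"turn":0},
  ],
)

```text
clock: 19.2
tcp_pos: [0.4422, 0.0128, 0.1082]
eef_rot: [3.141, -0.0, 1.116]
force: [0.2, 0.6, -0.9]
finger_gap: 0.0375
```

```bash
python3 - <<'E'
from h import *
plan((.4405,.2635,.13)); r=wrist("w6")
E
```

```text
t 19.2 tcp [0.4422 0.0128 0.1082] rpy [ 3.141 -0.     1.116] gap 0.0375 F [ 0.2  0.6 -0.9]
units [11.23 -5.58 -1.09] turn
```

View pics/w6.png

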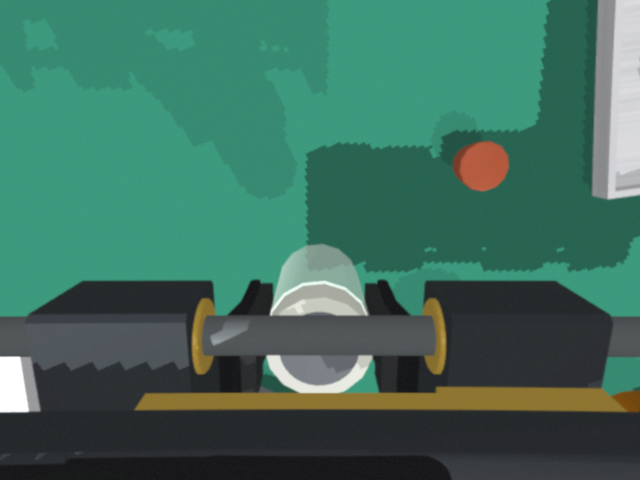

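Request:
drive_tool(
  moves=[
    {"hand":1,"translation":[0.5,-0.25,-0.5],"turn":0},
    {"hand":1,"translation":[1,-0.5,-0.2],"turn":0},
    {"hand":1,"translation":[1,-0.5,0],"turn":0},
    {"hand":1,"translation":[1,-0.5,0],"turn":0},
    {"hand":1,"translation":[1,-0.5,0],"turn":0},
    {"hand":1,"translation":[1,-0.5,0],"turn":0},
    {"hand":1,"translation":[1,-0.5,0],"turn":0},
    {"hand":1,"translation":[1,-0.5,0],"turn":0},
    {"hand":1,"translation":[1,-0.5,0],"turn":0},
    {"hand":1,"translation":[1,-0.5,0],"turn":0},
  ],
)

```text
clock: 20.5
tcp_pos: [0.4392, 0.2265, 0.1203]
eef_rot: [-3.141, 0.001, 1.116]
force: [0.0, 0.3, -1.2]
finger_gap: 0.0379
```

Request:
drive_tool(
  moves=[
    {"hand":1,"translation":[1,-0.5,0],"turn":0},
    {"hand":1,"translation":[0.7,-0.3,0],"turn":0},
    {"hand":1,"translation":[0,0,0],"turn":0},
    {"hand":1,"translation":[0,0,0],"turn":0},
    {"hand":1,"translation":[0,0,0],"turn":0},
    {"hand":1,"translation":[0,0,0],"turn":0},
    {"hand":1,"translation":[0,0,0],"turn":0},
    {"hand":1,"translation":[0,0,0],"turn":0},
    {"hand":1,"translation":[0,0,0],"turn":0},
    {"hand":1,"translation":[0,0,0],"turn":0},
  ],
)

```text
clock: 21.75
tcp_pos: [0.4406, 0.2628, 0.1205]
eef_rot: [-3.142, 0.0, 1.116]
force: [0.5, 0.1, -0.8]
finger_gap: 0.0377
```

```bash
python3 - <<'E'
from h import *
r=load("w4");g=cv2.cvtColor(r["image"],cv2.COLOR_BGR2HSV)
print(onz(r,[[320,230.5]],.029))
plan((.4405,.2635,.0535)); r=wrist("w7")
E
```

```text
[[0.439985   0.26446216 0.029     ]]
t 21.75 tcp [0.4406 0.2628 0.1205] rpy [-3.142  0.     1.116] gap 0.0377 F [ 0.5  0.1 -0.8]
units [ 0.03 -0.02  3.35] turn
```

View pics/w7.png

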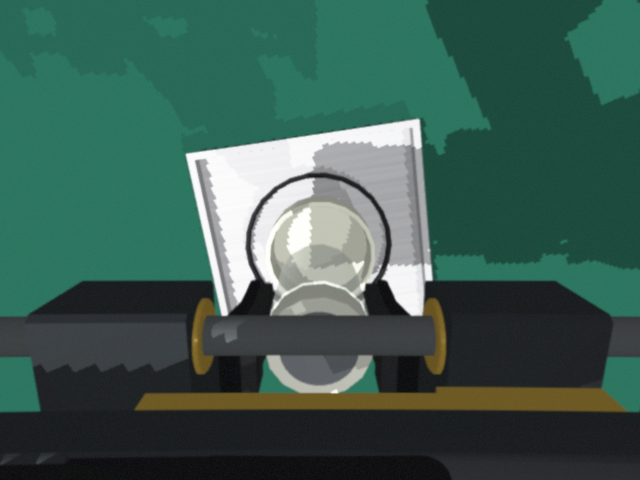

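Request:
drive_tool(
  moves=[
    {"hand":1,"translation":[0.05,-0.03,0.8],"turn":0},
    {"hand":1,"translation":[0,0,1],"turn":0},
    {"hand":1,"translation":[0,0,0.7],"turn":0},
    {"hand":1,"translation":[0,0,0.4],"turn":0},
    {"hand":1,"translation":[0,0,0.2],"turn":0},
    {"hand":1,"translation":[0,0,0.1],"turn":0},
    {"hand":1,"translation":[0,0,0],"turn":0},
    {"hand":1,"translation":[0,0,0],"turn":0},
    {"hand":1,"translation":[0,0,0],"turn":0},
    {"hand":1,"translation":[0,0,0],"turn":0},
  ],
)

```text
clock: 23.05
tcp_pos: [0.4406, 0.264, 0.0567]
eef_rot: [3.141, -0.0, 1.116]
force: [-0.1, -0.1, -1.0]
finger_gap: 0.0374
```

```bash
python3 - <<'E'
from h import *
plan((.4405,.2635,.0532)); r=robot.snapshot("scene");cv2.imwrite("pics/s2.png",cv2.resize(r["image"][180:300,400:560],None,fx=5,fy=5))
E
```

```text
t 23.05 tcp [0.4406 0.264  0.0567] rpy [ 3.141 -0.     1.116] gap 0.0374 F [-0.1 -0.1 -1. ]
units [-0.02  0.    0.18] turn
```

View pics/s2.png

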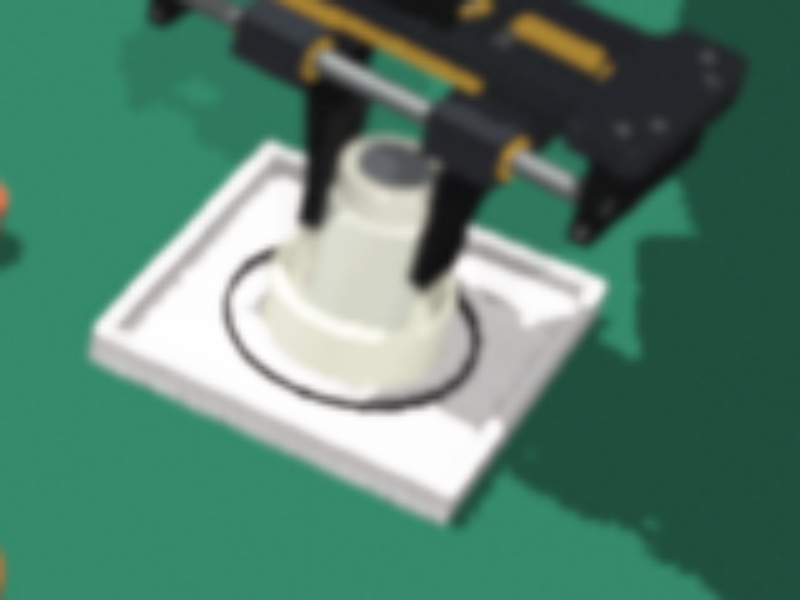

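Request:
drive_tool(
  moves=[
    {"hand":1,"translation":[0,0,0.1],"turn":0},
    {"hand":1,"translation":[0,0,0.05],"turn":0},
    {"hand":1,"translation":[0,0,0.03],"turn":0},
    {"hand":1,"translation":[0,0,0],"turn":0},
    {"hand":1,"translation":[0,0,0],"turn":0},
    {"hand":0.3,"translation":[0,0,0],"turn":0},
    {"hand":0.3,"translation":[0,0,0],"turn":0},
    {"hand":0.3,"translation":[0,0,0],"turn":0},
    {"hand":0.3,"translation":[0,0,0],"turn":0},
    {"hand":0.3,"translation":[0,0,-0.3],"turn":0},
  ],
)

```text
clock: 24.35
tcp_pos: [0.44, 0.2637, 0.0587]
eef_rot: [-3.141, 0.001, 1.116]
force: [-0.1, 0.2, 0.7]
finger_gap: 0.0607
```

Request:
drive_tool(
  moves=[
    {"hand":0.3,"translation":[0,0,-1],"turn":0},
    {"hand":0.3,"translation":[0,0,-1],"turn":0},
    {"hand":0.3,"translation":[0,0,-1],"turn":0},
    {"hand":0.3,"translation":[0,0,-1],"turn":0},
    {"hand":0.3,"translation":[0,0,-1],"turn":0},
    {"hand":0.3,"translation":[0,0,-1],"turn":0},
    {"hand":0.3,"translation":[0,0,0],"turn":0},
    {"hand":0.3,"translation":[0,0,0],"turn":0},
    {"hand":0.3,"translation":[0,0,0],"turn":0},
    {"hand":0.3,"translation":[0,0,0],"turn":0},
  ],
)

```text
clock: 25.6
tcp_pos: [0.44, 0.2637, 0.178]
eef_rot: [-3.141, 0.001, 1.116]
force: [0.7, -0.7, 0.2]
finger_gap: 0.0611
```

```bash
python3 - <<'E'
from h import *
plan((.5466,-.0625,.18,-.91)); r=wrist("w8")
P=onz(r,[[320,230.5]],.029);print(tocam(r,[[.44,.264,.029],[.44,.264,.074]]))
E
```

```text
t 25.6 tcp [0.44   0.2637 0.178 ] rpy [-3.141e+00  1.000e-03  1.116e+00] gap 0.0611 F [ 0.7 -0.7  0.2]
units [-12.31  11.95  -0.1 ] turn 16.88
[[319.27073824 230.75688971]
 [319.3298347  247.03446645]]
```

View pics/w8.png

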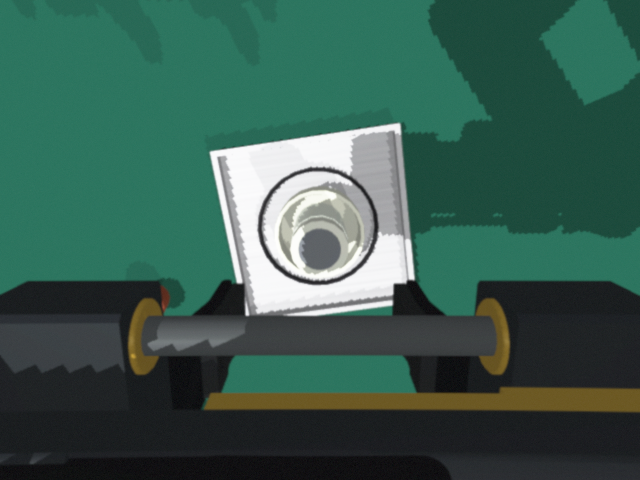

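Request:
drive_tool(
  moves=[
    {"hand":0.2,"translation":[-1,1,0],"turn":0},
    {"hand":0.2,"translation":[-1,1,0],"turn":0},
    {"hand":0.2,"translation":[-1,1,0],"turn":0},
    {"hand":0.2,"translation":[-1,1,0],"turn":0},
    {"hand":0.2,"translation":[-1,1,0],"turn":0},
    {"hand":0.2,"translation":[-1,1,0],"turn":0},
    {"hand":0.2,"translation":[-1,1,0],"turn":0},
    {"hand":0.2,"translation":[-1,1,0],"turn":0},
    {"hand":0.2,"translation":[-1,1,0],"turn":0},
    {"hand":0.2,"translation":[-1,1,0],"turn":0},
  ],
)

```text
clock: 26.9
tcp_pos: [0.5324, -0.0045, 0.1786]
eef_rot: [-3.141, 0.0, 1.116]
force: [-0.1, 0.5, -0.2]
finger_gap: 0.0697
```

Request:
drive_tool(
  moves=[
    {"hand":0.2,"translation":[-1,1,0],"turn":0},
    {"hand":0.2,"translation":[-1,0.9,0],"turn":0},
    {"hand":0.2,"translation":[-0.3,0,0],"turn":0.5},
    {"hand":0.2,"translation":[0,0,0],"turn":1},
    {"hand":0.2,"translation":[0,0,0],"turn":1},
    {"hand":0.2,"translation":[0,0,0],"turn":1},
    {"hand":0.2,"translation":[0,0,0],"turn":1},
    {"hand":0.2,"translation":[0,0,0],"turn":1},
    {"hand":0.2,"translation":[0,0,0],"turn":1},
    {"hand":0.2,"translation":[0,0,0],"turn":1},
  ],
)

```text
clock: 28.15
tcp_pos: [0.5461, -0.0616, 0.1785]
eef_rot: [-3.141, 0.001, 0.212]
force: [0.4, 0.1, 0.4]
finger_gap: 0.0695
```

Request:
drive_tool(
  moves=[
    {"hand":0.2,"translation":[0,0,0],"turn":1},
    {"hand":0.2,"translation":[0,0,0],"turn":1},
    {"hand":0.2,"translation":[0,0,0],"turn":1},
    {"hand":0.2,"translation":[0,0,0],"turn":1},
    {"hand":0.2,"translation":[0,0,0],"turn":1},
    {"hand":0.2,"translation":[0,0,0],"turn":1},
    {"hand":0.2,"translation":[0,0,0],"turn":1},
    {"hand":0.2,"translation":[0,0,0],"turn":1},
    {"hand":0.2,"translation":[0,0,0],"turn":1},
    {"hand":0.2,"translation":[0,0,0],"turn":0.4},
  ],
)

```text
clock: 29.4
tcp_pos: [0.5461, -0.0616, 0.1785]
eef_rot: [3.141, 0.001, -0.914]
force: [-0.4, -0.0, 0.1]
finger_gap: 0.0695
```

```bash
python3 - <<'E'
from h import *
plan((.5466,-.0625,.18,-.91)); r=wrist("w9")
print(tocam(r,[[.5466,-.0625,.034]]))
E
```

```text
t 29.4 tcp [ 0.5461 -0.0616  0.1785] rpy [ 3.141e+00  1.000e-03 -9.140e-01] gap 0.0695 F [-0.4 -0.   0.1]
units [ 0.05  0.01 -0.07] turn -0.04
[[319.94860401 232.5204588 ]]
```

View pics/w9.png

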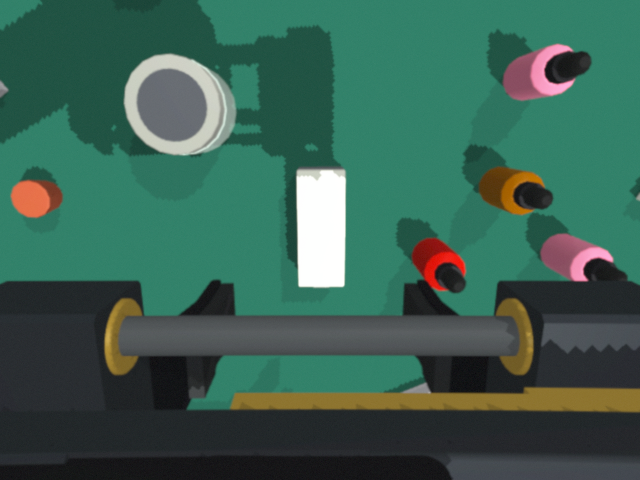

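Request:
drive_tool(
  moves=[
    {"hand":0.2,"translation":[0,0,1],"turn":0},
    {"hand":0.2,"translation":[0,0,1],"turn":0},
    {"hand":0.2,"translation":[0,0,1],"turn":0},
    {"hand":0.2,"translation":[0,0,1],"turn":0},
    {"hand":0.2,"translation":[0,0,1],"turn":0},
    {"hand":0.2,"translation":[0,0,1],"turn":0},
    {"hand":0.2,"translation":[0,0,0.9],"turn":0},
    {"hand":0.2,"translation":[0,0,0.6],"turn":0},
    {"hand":0.2,"translation":[0,0,0.17],"turn":0},
    {"hand":0.2,"translation":[0,0,0],"turn":0},
  ],
  newtons=20,
)

```text
clock: 30.7
tcp_pos: [0.5465, -0.0617, 0.0257]
eef_rot: [-3.141, -0.0, -0.912]
force: [-0.8, -0.2, 0.9]
finger_gap: 0.0696
```

Request:
drive_tool(
  moves=[
    {"hand":1,"translation":[0,0,0],"turn":0},
    {"hand":1,"translation":[0,0,0],"turn":0},
    {"hand":1,"translation":[0,0,0],"turn":0},
    {"hand":1,"translation":[0,0,0],"turn":0},
    {"hand":1,"translation":[0,0,0],"turn":0},
    {"hand":1,"translation":[0,0,0],"turn":0},
    {"hand":1,"translation":[0,0,0],"turn":0},
    {"hand":1,"translation":[0,0,-0.3],"turn":0},
    {"hand":1,"translation":[0,0,-0.8],"turn":0},
    {"hand":1,"translation":[0,0,-1],"turn":0},
  ],
)

```text
clock: 31.95
tcp_pos: [0.546, -0.0615, 0.0684]
eef_rot: [3.141, 0.001, -0.912]
force: [-0.2, -1.3, -0.6]
finger_gap: 0.034
```

```bash
python3 - <<'E'
from h import *
# divided tray pose from top image, inner/outer edges
r=load("top0");im=r["image"]
hsv=cv2.cvtColor(im,cv2.COLOR_BGR2HSV)
cv2.imwrite("pics/div.png",cv2.resize(im[245:350,400:495],None,fx=6,fy=5.7,interpolation=cv2.INTER_CUBIC))
th=np.radians(63.2);c=np.array([.4548,-.2731])
ex=np.array([np.cos(th),np.sin(th)]);ey=np.array([-np.sin(th),np.cos(th)])
print("wide",c-.03*ey,"narrow",c+.0445*ey)
plan((*(c-.03*ey),.16,th-np.pi/2))
E
```

```text
wide [ 0.48157757 -0.28662633] narrow [ 0.41507993 -0.25303595]
t 31.95 tcp [ 0.546  -0.0615  0.0684] rpy [ 3.141e+00  1.000e-03 -9.120e-01] gap 0.034 F [-0.2 -1.3 -0.6]
units [ 6.93  9.44 -4.58] turn -3.7
```

View pics/div.png

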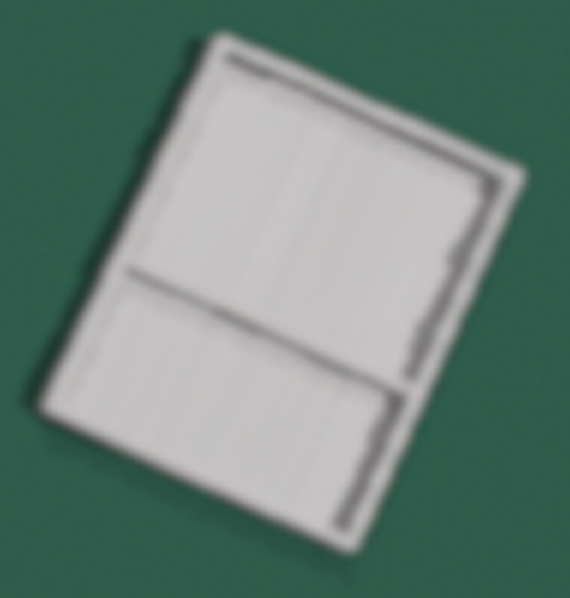

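Request:
drive_tool(
  moves=[
    {"hand":1,"translation":[0,0,-1],"turn":0},
    {"hand":1,"translation":[0,0,-1],"turn":0},
    {"hand":1,"translation":[0.7,1,-1],"turn":0},
    {"hand":1,"translation":[0.7,1,-1],"turn":0},
    {"hand":1,"translation":[0.7,1,-0.6],"turn":0},
    {"hand":1,"translation":[0.7,1,0],"turn":0},
    {"hand":1,"translation":[0.7,1,0],"turn":0},
    {"hand":1,"translation":[0.7,1,0],"turn":0},
    {"hand":1,"translation":[0.7,1,0],"turn":0},
    {"hand":1,"translation":[0.7,1,0],"turn":0},
  ],
)

```text
clock: 33.2
tcp_pos: [0.4882, -0.2489, 0.1608]
eef_rot: [-3.141, -0.001, -0.912]
force: [0.2, -0.2, -1.2]
finger_gap: 0.0339
```

Request:
drive_tool(
  moves=[
    {"hand":1,"translation":[0.7,1,0],"turn":0},
    {"hand":1,"translation":[0.6,0.4,0],"turn":0},
    {"hand":1,"translation":[0,0,0],"turn":-0.7},
    {"hand":1,"translation":[0,0,0],"turn":-1},
    {"hand":1,"translation":[0,0,0],"turn":-1},
    {"hand":1,"translation":[0,0,0],"turn":-1},
    {"hand":1,"translation":[0,0,0],"turn":0},
    {"hand":1,"translation":[0,0,0],"turn":0},
    {"hand":1,"translation":[0,0,0],"turn":0},
    {"hand":1,"translation":[0,0,0],"turn":0},
  ],
)

```text
clock: 34.45
tcp_pos: [0.4821, -0.2858, 0.1595]
eef_rot: [-3.142, 0.0, -0.469]
force: [0.5, -0.2, -0.5]
finger_gap: 0.0337
```

```bash
python3 - <<'E'
from h import *
plan((.4816,-.2866,.03,-.468)); r=wrist("w10")
c=np.array([.4548,-.2731]);th=np.radians(63.2)
ex=np.array([np.cos(th),np.sin(th)]);ey=np.array([-np.sin(th),np.cos(th)])
for a,b in[(-1,-1),(1,-1),(-1,1),(1,1)]: print(tocam(r,[[*(c+a*.059*ex+b*.0765*ey),.014]]))
E
```

```text
t 34.45 tcp [ 0.4821 -0.2858  0.1595] rpy [-3.142  0.    -0.469] gap 0.0337 F [ 0.5 -0.2 -0.5]
units [-0.    0.05  6.48] turn -0.01
[[380.26808221 309.44270225]]
[[386.39708718 148.87270311]]
[[176.65394521 310.04042883]]
[[161.30219657 149.03882779]]
```

View pics/w10.png

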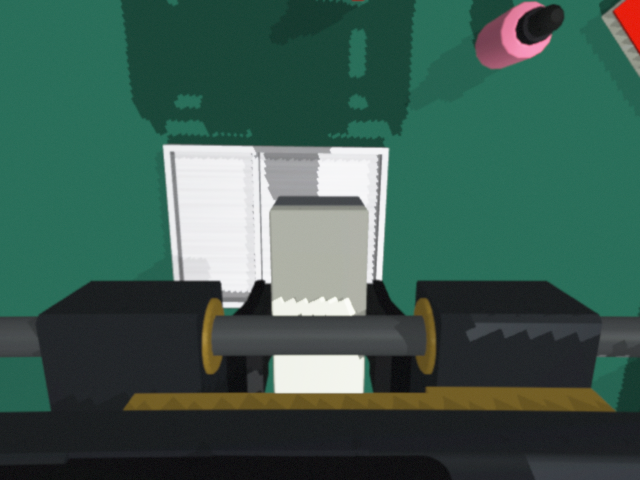

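Request:
drive_tool(
  moves=[
    {"hand":1,"translation":[0.06,0.05,0.8],"turn":0},
    {"hand":1,"translation":[0,0,1],"turn":0},
    {"hand":1,"translation":[0,0,1],"turn":0},
    {"hand":1,"translation":[0,0,1],"turn":0},
    {"hand":1,"translation":[0,0,1],"turn":0},
    {"hand":1,"translation":[0,0,0.8],"turn":0},
    {"hand":1,"translation":[0,0,0.4],"turn":0},
    {"hand":1,"translation":[0,0,0.2],"turn":0},
    {"hand":1,"translation":[0,0,0.1],"turn":0},
    {"hand":1,"translation":[0,0,0],"turn":0},
  ],
)

```text
clock: 35.75
tcp_pos: [0.483, -0.2876, 0.034]
eef_rot: [3.141, -0.001, -0.468]
force: [-0.8, -0.4, 0.2]
finger_gap: 0.0335
```

```bash
python3 - <<'E'
from h import *
plan((.4816,-.2866,.0297,-.468)); r=robot.snapshot("scene");cv2.imwrite("pics/s3.png",cv2.resize(r["image"][140:240,140:280],None,fx=5,fy=5))
E
```

```text
t 35.75 tcp [ 0.483  -0.2876  0.034 ] rpy [ 3.141e+00 -1.000e-03 -4.680e-01] gap 0.0335 F [-0.8 -0.4  0.2]
units [-0.09 -0.01  0.22] turn 0.0
```

View pics/s3.png

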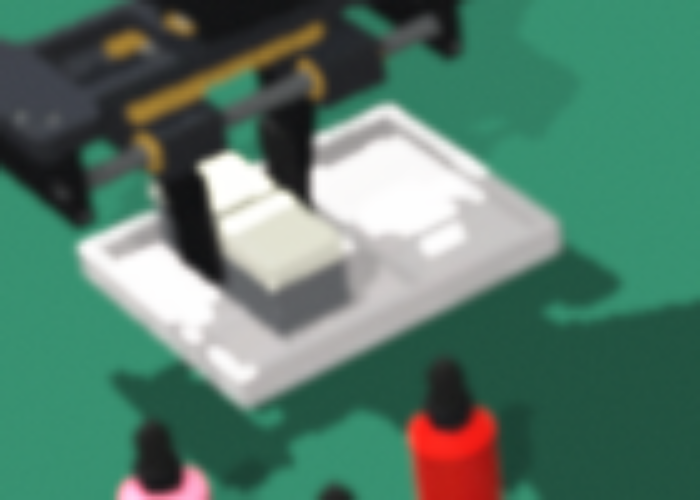

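Just above the floor, inside the bay. Lower the last ~4 mm, release, rise.

Request:
drive_tool(
  moves=[
    {"hand":1,"translation":[0,0,0.1],"turn":0},
    {"hand":1,"translation":[0,0,0.07],"turn":0},
    {"hand":1,"translation":[0,0,0.04],"turn":0},
    {"hand":1,"translation":[0,0,0],"turn":0},
    {"hand":1,"translation":[0,0,0],"turn":0},
    {"hand":0.45,"translation":[0,0,0],"turn":0},
    {"hand":0.45,"translation":[0,0,0],"turn":0},
    {"hand":0.45,"translation":[0,0,0],"turn":0},
    {"hand":0.45,"translation":[0,0,0],"turn":0},
    {"hand":0.45,"translation":[0,0,-0.3],"turn":0},
  ],
)

```text
clock: 37.05
tcp_pos: [0.4823, -0.287, 0.035]
eef_rot: [-3.141, 0.001, -0.468]
force: [0.1, 0.0, 0.7]
finger_gap: 0.0478
```

Request:
drive_tool(
  moves=[
    {"hand":0.45,"translation":[0,0,-1],"turn":0},
    {"hand":0.45,"translation":[0,0,-1],"turn":0},
    {"hand":0.45,"translation":[0,0,-1],"turn":0},
    {"hand":0.45,"translation":[0,0,-1],"turn":0},
    {"hand":0.45,"translation":[0,0,-1],"turn":0},
    {"hand":0.45,"translation":[0,0,-1],"turn":0},
    {"hand":0.45,"translation":[0,0,-1],"turn":0},
    {"hand":0.45,"translation":[0,0,0],"turn":0},
    {"hand":0.45,"translation":[0,0,0],"turn":0},
    {"hand":0.45,"translation":[0,0,0],"turn":0},
  ],
)

```text
clock: 38.3
tcp_pos: [0.4822, -0.2869, 0.1744]
eef_rot: [-3.141, 0.002, -0.468]
force: [-1.4, 0.5, -0.6]
finger_gap: 0.0477
```

```bash
python3 - <<'E'
from h import *
r=wrist("w11")
# bottle: amber mask in w9 (yaw -.914) and top view
for n in("top0","w9"):
    q=load(n);hsv=cv2.cvtColor(q["image"],cv2.COLOR_BGR2HSV)
    m=cv2.inRange(hsv,(8,120,50),(20,255,255));k,l,st,ce=cv2.connectedComponentsWithStats(m)
    for i in range(1,k):
        if st[i,4]>60: print(n,st[i],ce[i].round(1),onz(q,[ce[i]],.03).round(4), onz(q,[ce[i]],.024).round(4))
print("cap w9",onz(load("w9"),[[548,197]],.070),"top",onz(load("top0"),[[390,198]],.070))
plan((.652,-.152,.18,-.785))
E
```

```text
top0 [483   5  15  18  71] [489.5  13.7] [[ 1.1096 -0.423   0.03  ]] [[ 1.1137 -0.4255  0.024 ]]
top0 [231 194  27  28 535] [244.1 207.7] [[0.6485 0.1493 0.03  ]] [[0.6501 0.1501 0.024 ]]
top0 [380 196  15  17 149] [386.2 204.8] [[ 0.648  -0.1505  0.03  ]] [[ 0.6495 -0.1514  0.024 ]]
w9 [ 479  167   65   48 1701] [505.8 187.6] [[ 0.6509 -0.1467  0.03  ]] [[ 0.6519 -0.1493  0.024 ]]
w9 [ 11 191  37  26 401] [ 28.2 205.3] [[0.4362 0.1116 0.03  ]] [[0.4329 0.1143 0.024 ]]
cap w9 [[ 0.65537658 -0.1537445   0.07      ]] top [[ 0.65195391 -0.15285006  0.07      ]]
t 38.35 tcp [ 0.4822 -0.2869  0.1744] rpy [-3.141e+00  2.000e-03 -4.680e-01] gap 0.048 F [ 1.1 -0.8  0.1]
units [ 4.54 -9.85 -0.28] turn 2.64
```

View pics/w11.png

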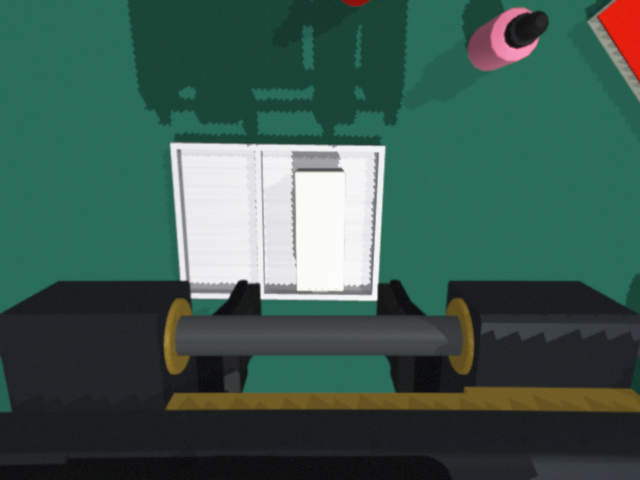

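Request:
drive_tool(
  moves=[
    {"hand":0.4,"translation":[0.45,-1,0],"turn":0},
    {"hand":0.4,"translation":[0.45,-1,0],"turn":0},
    {"hand":0.4,"translation":[0.45,-1,0],"turn":0},
    {"hand":0.4,"translation":[0.45,-1,0],"turn":0},
    {"hand":0.4,"translation":[0.45,-1,0],"turn":0},
    {"hand":0.4,"translation":[0.45,-1,0],"turn":0},
    {"hand":0.4,"translation":[0.45,-1,0],"turn":0},
    {"hand":0.4,"translation":[0.45,-1,0],"turn":0},
    {"hand":0.4,"translation":[0.45,-1,0],"turn":0},
    {"hand":0.4,"translation":[0.5,-0.85,0],"turn":0},
  ],
)

```text
clock: 39.6
tcp_pos: [0.6539, -0.1514, 0.1753]
eef_rot: [-3.142, -0.0, -0.468]
force: [-0.4, -0.7, -0.4]
finger_gap: 0.0522
```

Request:
drive_tool(
  moves=[
    {"hand":0.4,"translation":[0,0,0],"turn":0.8},
    {"hand":0.4,"translation":[0,0,0],"turn":1},
    {"hand":0.4,"translation":[0,0,0],"turn":0.8},
    {"hand":0.4,"translation":[0,0,0],"turn":0},
    {"hand":0.4,"translation":[0,0,0],"turn":0},
    {"hand":0.4,"translation":[0,0,0],"turn":0},
    {"hand":0.4,"translation":[0,0,0],"turn":0},
    {"hand":0.4,"translation":[0,0,0],"turn":0},
    {"hand":0.4,"translation":[0,0,0],"turn":0},
    {"hand":0.4,"translation":[0,0,0],"turn":0},
  ],
)

```text
clock: 40.85
tcp_pos: [0.6528, -0.1525, 0.1754]
eef_rot: [-3.142, -0.0, -0.78]
force: [-0.6, 0.4, 0.3]
finger_gap: 0.0524
```

```bash
python3 - <<'E'
from h import *
plan((.651,-.152,.026,-.785)); r=wrist("w12")
print(tocam(r,[[.651,-.152,.0],[.651,-.152,.043],[.651,-.152,.07]]))
E
```

```text
t 40.85 tcp [ 0.6528 -0.1525  0.1754] rpy [-3.142 -0.    -0.78 ] gap 0.0524 F [-0.6  0.4  0.3]
units [-0.08  0.04  7.47] turn 0.04
[[316.32722016 224.45076825]
 [316.03182484 237.63630603]
 [315.79849391 248.04666507]]
```

View pics/w12.png

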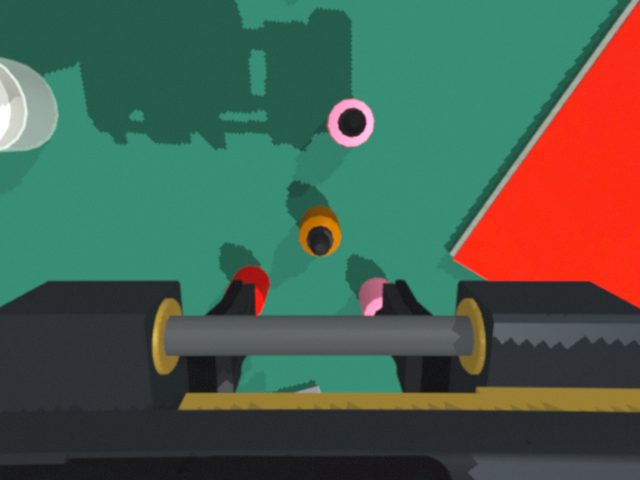

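Request:
drive_tool(
  moves=[
    {"hand":0.4,"translation":[0,-0.03,1],"turn":0},
    {"hand":0.4,"translation":[0,0,1],"turn":0},
    {"hand":0.4,"translation":[0,0,1],"turn":0},
    {"hand":0.4,"translation":[0,0,1],"turn":0},
    {"hand":0.4,"translation":[0,0,1],"turn":0},
    {"hand":0.4,"translation":[0,0,1],"turn":0},
    {"hand":0.4,"translation":[0,0,0.8],"turn":0},
    {"hand":0.4,"translation":[0,0,0.45],"turn":0},
    {"hand":0.4,"translation":[0,0,0.2],"turn":0},
    {"hand":0.4,"translation":[0,0,0],"turn":0},
  ],
  newtons=15,
)

```text
clock: 42.15
tcp_pos: [0.6534, -0.1522, 0.0266]
eef_rot: [-3.141, -0.0, -0.78]
force: [0.1, 0.3, 1.0]
finger_gap: 0.0524
```

Request:
drive_tool(
  moves=[
    {"hand":1,"translation":[0,0,0],"turn":0},
    {"hand":1,"translation":[0,0,0],"turn":0},
    {"hand":1,"translation":[0,0,0],"turn":0},
    {"hand":1,"translation":[0,0,0],"turn":0},
    {"hand":1,"translation":[0,0,0],"turn":0},
    {"hand":1,"translation":[0,0,-0.3],"turn":0},
    {"hand":1,"translation":[0,0,-0.8],"turn":0},
    {"hand":1,"translation":[0,0,-1],"turn":0},
    {"hand":1,"translation":[0,0,-1],"turn":0},
    {"hand":1,"translation":[0,0,-1],"turn":0},
  ],
)

```text
clock: 43.4
tcp_pos: [0.6536, -0.1522, 0.1106]
eef_rot: [-3.141, -0.001, -0.78]
force: [0.5, -0.2, -1.0]
finger_gap: 0.0295
```

```bash
python3 - <<'E'
from h import *
plan((.4155,-.2535,.16,-.468)); r=wrist("w13")
q=load("w11");P=onz(q,[[320,231]],.038)[0,:2];c=np.array([.4548,-.2731]);th=np.radians(63.2)
ex=np.array([np.cos(th),np.sin(th)]);ey=np.array([-np.sin(th),np.cos(th)])
print("box in tray",(P-c)@ex,(P-c)@ey)
# tray centre from wrist corners in w11 (rim)
K=onz(q,[[172,144],[384,147],[377,299],[184,294]],.014)[:,:2];print(K.mean(0))
E
```

```text
t 43.4 tcp [ 0.6536 -0.1522  0.1106] rpy [-3.141e+00 -1.000e-03 -7.800e-01] gap 0.0295 F [ 0.5 -0.2 -1. ]
units [-4.9  11.97 -2.47] turn -2.6
box in tray 0.002956730007588117 -0.03151071723347496
[ 0.4569995  -0.27156451]
```

View pics/w13.png

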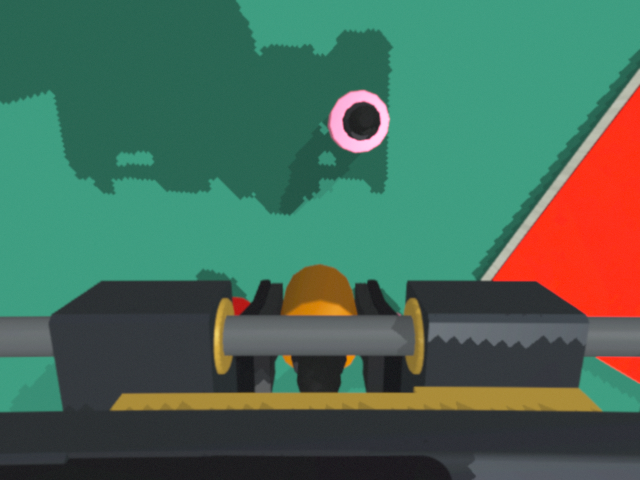

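Request:
drive_tool(
  moves=[
    {"hand":1,"translation":[0,0,-1],"turn":0},
    {"hand":1,"translation":[-0.2,0.5,-0.8],"turn":0},
    {"hand":1,"translation":[-0.4,1,-0.2],"turn":0},
    {"hand":1,"translation":[-0.4,1,0],"turn":0},
    {"hand":1,"translation":[-0.4,1,0],"turn":0},
    {"hand":1,"translation":[-0.4,1,0],"turn":0},
    {"hand":1,"translation":[-0.4,1,0],"turn":0},
    {"hand":1,"translation":[-0.4,1,0],"turn":0},
    {"hand":1,"translation":[-0.4,1,0],"turn":0},
    {"hand":1,"translation":[-0.4,1,0],"turn":0},
  ],
)

```text
clock: 44.7
tcp_pos: [0.484, -0.2255, 0.1487]
eef_rot: [3.141, 0.0, -0.78]
force: [1.0, -0.2, -0.4]
finger_gap: 0.0295
```

Request:
drive_tool(
  moves=[
    {"hand":1,"translation":[-0.4,1,0],"turn":0},
    {"hand":1,"translation":[-0.5,1,0],"turn":0},
    {"hand":1,"translation":[-0.5,1,0],"turn":0},
    {"hand":1,"translation":[-0.13,0.4,0],"turn":0},
    {"hand":1,"translation":[0,0,0],"turn":0},
    {"hand":1,"translation":[0,0,0],"turn":0},
    {"hand":1,"translation":[0,0,0],"turn":0},
    {"hand":1,"translation":[0,0,0],"turn":0},
    {"hand":1,"translation":[0,0,0],"turn":0},
    {"hand":1,"translation":[0,0,0],"turn":0},
  ],
)

```text
clock: 45.95
tcp_pos: [0.4158, -0.2518, 0.1483]
eef_rot: [3.142, 0.0, -0.78]
force: [-0.0, 0.0, -0.9]
finger_gap: 0.0296
```

```bash
python3 - <<'E'
from h import *
plan((.4163,-.252,.0306)); r=wrist("w14")
E
```

```text
t 45.95 tcp [ 0.4158 -0.2518  0.1483] rpy [ 3.142  0.    -0.78 ] gap 0.0296 F [-0.   0.  -0.9]
units [ 0.02 -0.01  5.88] turn
```

View pics/w14.png

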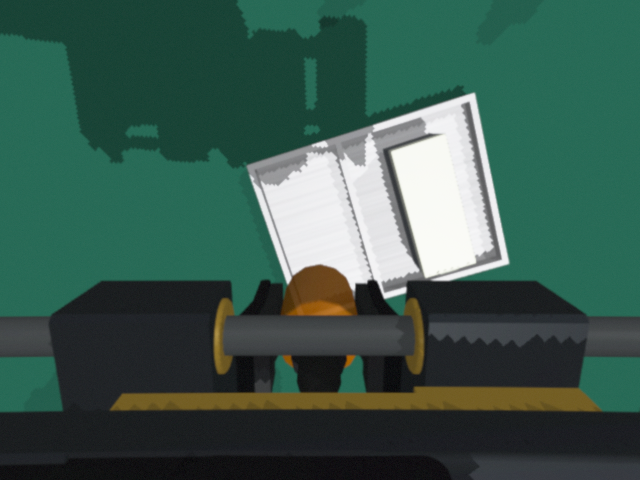

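Request:
drive_tool(
  moves=[
    {"hand":1,"translation":[0,0,0.7],"turn":0},
    {"hand":1,"translation":[0,0,1],"turn":0},
    {"hand":1,"translation":[0,0,1],"turn":0},
    {"hand":1,"translation":[0,0,1],"turn":0},
    {"hand":1,"translation":[0,0,0.8],"turn":0},
    {"hand":1,"translation":[0,0,0.6],"turn":0},
    {"hand":1,"translation":[0,0,0.4],"turn":0},
    {"hand":1,"translation":[0,0,0.2],"turn":0},
    {"hand":1,"translation":[0,0,0],"turn":0},
    {"hand":1,"translation":[0,0,0],"turn":0},
  ],
)

```text
clock: 47.25
tcp_pos: [0.4161, -0.2522, 0.0349]
eef_rot: [-3.142, -0.001, -0.78]
force: [0.1, -0.7, -0.5]
finger_gap: 0.0297
```

```bash
python3 - <<'E'
from h import *
plan((.4163,-.252,.0306)); r=robot.snapshot("scene");cv2.imwrite("pics/s4.png",cv2.resize(r["image"][140:240,140:280],None,fx=5,fy=5))
E
```

```text
t 47.25 tcp [ 0.4161 -0.2522  0.0349] rpy [-3.142e+00 -1.000e-03 -7.800e-01] gap 0.0297 F [ 0.1 -0.7 -0.5]
units [-0.   -0.02  0.21] turn
```

View pics/s4.png

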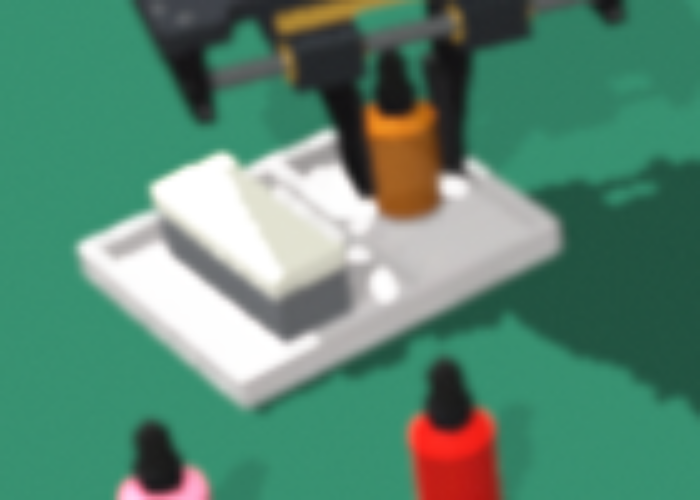

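Request:
drive_tool(
  moves=[
    {"hand":1,"translation":[0,0,0.1],"turn":0},
    {"hand":1,"translation":[0,0,0.07],"turn":0},
    {"hand":1,"translation":[0,0,0.04],"turn":0},
    {"hand":1,"translation":[0,0,0],"turn":0},
    {"hand":1,"translation":[0,0,0],"turn":0},
    {"hand":0.45,"translation":[0,0,0],"turn":0},
    {"hand":0.45,"translation":[0,0,0],"turn":0},
    {"hand":0.45,"translation":[0,0,0],"turn":0},
    {"hand":0.45,"translation":[0,0,0],"turn":0},
    {"hand":0.45,"translation":[0,0,-0.3],"turn":0},
  ],
)

```text
clock: 48.55
tcp_pos: [0.4153, -0.2516, 0.0358]
eef_rot: [3.141, 0.001, -0.78]
force: [0.3, 0.3, 0.4]
finger_gap: 0.0474
```

Request:
drive_tool(
  moves=[
    {"hand":0.45,"translation":[0,0,-1],"turn":0},
    {"hand":0.45,"translation":[0,0,-1],"turn":0},
    {"hand":0.45,"translation":[0,0,-1],"turn":0},
    {"hand":0.45,"translation":[0,0,-1],"turn":0},
    {"hand":0.45,"translation":[0,0,-1],"turn":0},
    {"hand":0.45,"translation":[0,0,-1],"turn":0},
    {"hand":0.45,"translation":[0,0,-1],"turn":0},
    {"hand":0.45,"translation":[0,0,-1],"turn":0},
    {"hand":0.45,"translation":[0,0,0],"turn":0},
    {"hand":0.45,"translation":[0,0,0],"turn":0},
  ],
)

```text
clock: 49.8
tcp_pos: [0.4154, -0.2517, 0.1955]
eef_rot: [3.142, 0.001, -0.78]
force: [0.4, 0.0, -0.9]
finger_gap: 0.0477
```

```bash
python3 - <<'E'
from h import *
plan((.4163,-.252,.0306)); r=wrist("w15");q=robot.snapshot("scene")["image"];t=robot.snapshot("top")["image"]
a=cv2.resize(q[130:330,140:540],None,fx=2,fy=2);b=cv2.resize(t[140:360,140:500],(800,489))
cv2.imwrite("pics/s5.png",a);cv2.imwrite("pics/t5.png",b)
E
```

```text
t 49.8 tcp [ 0.4154 -0.2517  0.1955] rpy [ 3.142e+00  1.000e-03 -7.800e-01] gap 0.0477 F [ 0.4  0.  -0.9]
units [ 0.04 -0.02  8.25] turn
```

View pics/w15.png

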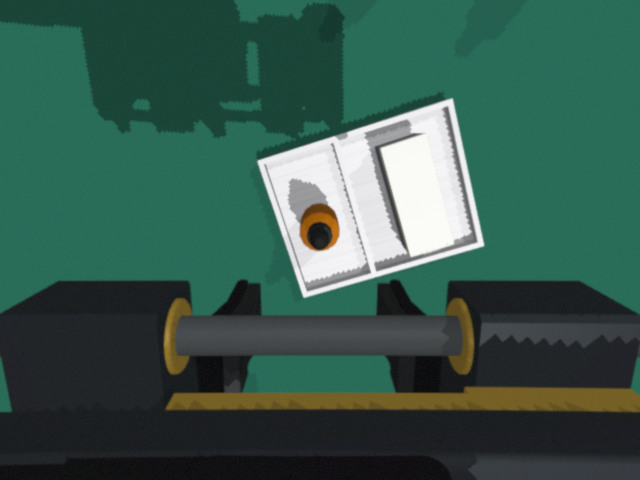

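View pics/s5.png

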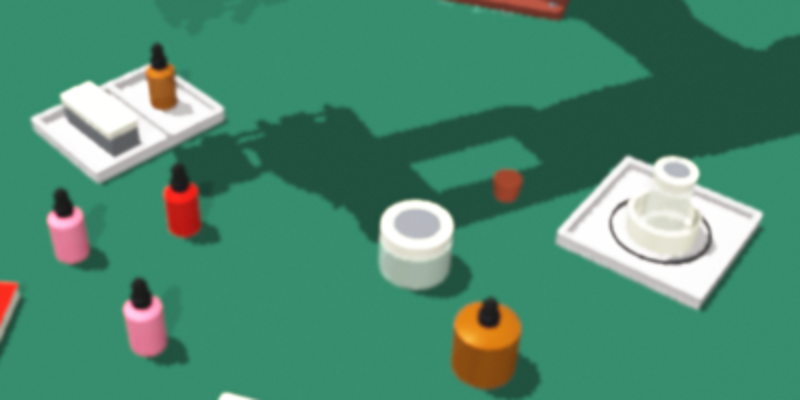

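View pics/t5.png

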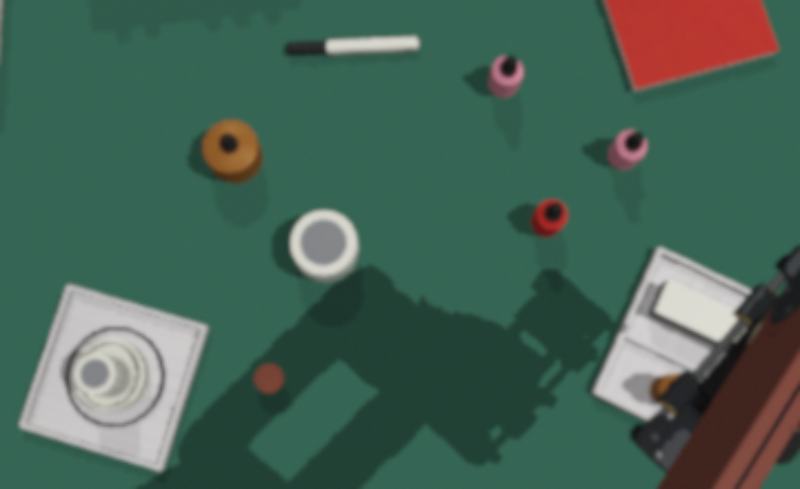

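```bash
python3 - <<'E'
from h import *
r=load("top0");k=2.2222
print("jar top",onz(r,[[140+95/k,140+374/k]],.074)[0,:2])
q=load("w15")
print("box top centre",onz(q,[[(379+416+454+412)/4,(147+134+244+256)/4]],.038)[0,:2])
K=onz(q,[[258,160],[452,98],[484,243],[304,297]],.014)[:,:2];c=K.mean(0);print("tray",K,c)
B=onz(q,[[379,147],[416,134],[454,244],[412,256]],.038)[:,:2]
th=np.arctan2(*(K[1]-K[2])[::-1]);print(np.degrees(th));ex=np.array([np.cos(th),np.sin(th)]);ey=np.array([-np.sin(th),np.cos(th)])
if (K[0]-K[1])@ey<0: print("flip")
for n,P in(("box",B),("bottle",onz(q,[[320,236]],.072)[:,:2]),("shoulder",onz(q,[[320,229]],.045)[:,:2])): print(n,((P-c)@ex).round(4),((P-c)@ey).round(4))
E
```

```text
jar top [0.43898826 0.26258139]
box top centre [ 0.48287089 -0.28377774]
tray [[ 0.41644834 -0.18441167]
 [ 0.55117581 -0.25492855]
 [ 0.49789228 -0.35821145]
 [ 0.36138428 -0.28882871]] [ 0.45672518 -0.2715951 ]
62.71084496498702
box [ 0.0422  0.0429 -0.0432 -0.043 ] [-0.0127 -0.0398 -0.0475 -0.0152]
bottle [0.0008] [0.0442]
shoulder [-0.0005] [0.0445]
```

All poses check out. The arm is clear, so I'm handing in.

```bash
python3 - <<'E'
from workcell import robot
print(robot.finish_job())
E
```

```text
the job is handed in; nothing more can be done
None
```

Both kits are made up, and I handed the job in at about 50 s of the 106 s allowed. The hand-in gives no verdict, so the result rests on my own camera checks.

**What I did:** I seated the dish in the ring of the square tray, then stood the small jar in the dish. After that I laid the slide box in the wider bay and stood the small amber bottle in the narrower one.

**Last checks from the pictures:**

| Item | Measured position | Reading |
|---|---|---|
| Dish | about 2 mm from the ring centre | seated flat; checked before the jar went in |
| Small jar | about 2 mm from the dish centre | upright |
| Slide box | about (0, −29) mm in the divided tray | flat |
| Small bottle | about (0, +44) mm in the divided tray | upright |

- **Left-alone items:** the larger bottle, larger jar, stopper, marker and the pink and red look-alikes looked upright (the marker flat) and where they started.
- **Gripper:** it was open and about 14 cm above the items when I handed in.
- **Disagreement:** the top and wrist cameras placed the divided tray about 2–3 mm apart, well within the tolerances. No check failed.

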